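# Set up the next place at the dot-painting table

## Robot

A 7-joint arm with a two-finger parallel gripper is mounted at the origin on the work surface. World frame = base frame: x ahead of the robot, y to its left, z up, the work surface at z = 0. Lengths are in m, angles in rad, forces in N, time in s.
With the tool pointing down it reaches from about 0.35 to 0.9 m from the base axis. Payload 7.2 kg.
Tool frame: the origin (TCP) lies on the mounting face of the last link; the fingertips stand 173 mm ahead of it and the grasp point (between the pads) lies 155 mm ahead of it; x points along the fingers, y is the direction in which the jaws open and shut, and the axes are right-handed (so a half turn about x gives the same grasp; the last joint's range is limited). The gripper opens to 85 mm and grips with 20 to 120 N. Pads are 22 mm wide; open, the fingers measure 114 mm over their backs; the gripper's body (76 mm by 85 mm) begins 54 mm behind the grasp point. The pads swing forward as they close: fully open they stand 13 mm farther back than shut.
Start: joints at [1.033, 0.411, -0.013, 1.596, 0.006, 1.134, -0.082], TCP at [0.283, -0.557, 0.405] pointing down, gripper open.
Joint ranges: [-2.95, 2.95], [-0.29, 1.99], [-1.47, 1.44], [0.14, 2.54], [-1.03, 4.17], [0.13, 1.85], [-2.86, 2.86]. Speed limits (rad/s): [2.39, 2.39, 3.01, 3.01, 3.14, 3.14, 3.14].

## Interface

Orientations are given as [roll, pitch, yaw] about the fixed x, y, z axes, in that order (R = Rz(yaw) Ry(pitch) Rx(roll)).
In Python, from cell import get_obs, capture, get_calibration, sign_off, search_frame, masks_of, mark_of gives the robot as it stands.
- The arm moves only by the shell command python3 -m inch 'ROWS' [FORCE]. ROWS is JSON, a list of rows, each a list of 3 entries, a list of its own where there are three numbers: the turn, a rotation vector about the tool's x, y, z in rad, then the shift along the tool's x, y, z in mm, then the closure, from -1 (fully open) to 1 (shut). In form: [[[ax, ay, az], [tx, ty, tz], hand], ...]. A call has 1 to 5 rows; each row shifts and turns the commanded pose from where the row before left it, along the tool's axes as they then stand; what a row does not reach is not made up. A row lasts 1/10 s, in which the tool goes at most 50 mm and 8.59 degrees, less where a joint would pass 70% of its speed; a pose out of reach is approached as far as the arm can. A call with a gripper value outside its range is refused whole. The fingers move at their own pace and stop on an object; FORCE is the grip in N (left out, the last holds). Time passes only in rows, so rows that do not move let the fingers close. It gives the time, the measured TCP pose, the force and the opening at its end, in the units of the state.
- get_obs(): the state, without advancing time (a new reading comes with each control period).
- capture(name): name is "side" or "top" or "wrist"; returns (picture, depth): 400x640x3 uint8, blue, green, red; 400x640 float32, m along the optical axis (not along the pixel's ray), 0 where there is no reading.
- get_calibration(name): a dict with "intrinsics" (3x3 intrinsics, pixels), "view" (4x4, takes a point from world to camera coordinates). Camera axes: x right, y down, z forward; pixel columns grow to the right and rows downward; lengths in m; the calibration is good to about 2 mm. A picture is of the moment at which its call begins: read the wrist's pose just before it. get_calibration takes no time and is no camera call; for the wrist camera it gives the pose at the moment of the call.
- sign_off(): hands the job in, once; it reports no verdict.
Trained networks look in the newest picture that a camera, given by its name, has taken for a name from the list of things; names that differ only in an ending like _2 or _b are one class to them, and where a whole thing is asked for, a point or a joint stands for the part that bears it (a point fixed in the world has none). Each returns a list of dicts, best first, with "p" (0 to 1); they miss things now and then, are a little off and sometimes report something else, mostly with a low value. They report only what shows in the picture. A call takes as long as a camera call.
- search_frame(camera, label): "at" ([x, y, z] in m, in the coordinates of the camera as it stood for that picture, good to about 4 mm: the middle of the surface that is visible of it).
- masks_of(camera, label): "pixels" (400x640 bool, what is visible of it).
- mark_of(camera, label): "at" ([x, y, z] in m, in the coordinates of the camera as it stood for that picture, good to about 4 mm: a listed point, or the origin of a listed thing).
The state is a dict: "time": time; "joints": joint angles; "qd": joint speeds; "joint_torque": joint torques, N m; "tool_pos": TCP position; "ee_rot": TCP orientation; "force": force on the tool from outside, world axes, zero at the start; "torque": the same for the moment, N m; "width": finger opening in m.
Only numpy, scipy, OpenCV 4.12 (cv2) and the standard library are available. Lean on these libraries where they do the work, as an engineer would, in place of code of your own. Each camera call takes 0.05 s, during which the arm holds its last target.

## Task

Get this place ready for the next dot painter: open the laptop's screen to 110 degrees so that the pattern can be followed, tip the blank pebbles out of the beaker into the felt-lined tray and stand the empty beaker upright on the middle of the cork coaster, and stand every paint pot upright in a place of the wooden rack. Hold the paint pots gently, since hard squeezing pops their lids, and leave the finished stone, the jar and the rose bottle where they are.

Things in the scene. Friction and masses are not known exactly. Their poses are not given: they have to be found in the camera images.
- screen (a joint): opening angle of the laptop's screen: 0 shut flat on the keyboard, 1.57 upright, 1.92 is 110 degrees open (leaning back, away from the keyboard), 2.4 its stop. The hinge is stiff: the screen stays wherever it is left, and moving it takes about 5 to 7 N at its free edge. It starts part open, at 0.55 to 0.95
- laptop: the laptop's aluminium base with the keyboard, 195 x 280 x 16 mm, standing fast on the table; origin at the centre of its underside, x towards the hinge side, y along the hinge, z up; the front edge, on the -x side, faces the robot
- screen_hinge (a point): point on the hinge axis at the middle of the screen's width and thickness; the hinge runs along the laptop's y, 24 mm above the table. Turns with the screen: its -x points along the screen to the free edge, its z out of the screen's back (outer) face
- screen_edge (a point): middle of the free edge of the screen (an aluminium panel 190 mm from hinge to free edge, 280 mm wide, 8 mm thick); the point lies at half thickness, axes as screen_hinge
- tray: shallow white tray lined with dark grey felt, 130 (x) x 170 (y) x 26 mm outside, walls and floor 4 mm, fixed; origin at the centre of its underside, z up
- rack: low wooden paint rack, 62 (x) x 294 (y) x 12 mm outside, fixed; its floor is 3 mm thick, its rim stands 12 mm above the table; four dividers 3 mm thick (top 11 mm above the table) make a row of five places, 56 (x) x 55 (y) mm each, centred at y = -0.1164, -0.0582, 0, 0.0582 and 0.1164 m; origin at the centre of its underside, y along the row, z up
- coaster: round dark brown cork coaster, 95 mm across, 5 mm thick, fixed; origin at the centre of its underside
- cup: sturdy teal plastic beaker (no need to hold it gently), open at the top, 65 mm tall, 55 mm across the foot widening to 69 mm across the rim, walls 3 mm, floor 4 mm, 90 g, standing on the table with the pebbles inside; origin at the centre of its underside, z up through the mouth
- pebble1_mid (a point): middle of a pale grey blank pebble, egg-shaped, 24 mm long and 17 mm thick, 16 g; x along its length; starts in the cup. Four or five of the five pebbles are present
- pebble2_mid (a point): middle of a pale grey blank pebble, egg-shaped, 24 mm long and 17 mm thick, 16 g; x along its length; starts in the cup. Four or five of the five pebbles are present
- pebble3_mid (a point): middle of a pale grey blank pebble, egg-shaped, 24 mm long and 17 mm thick, 16 g; x along its length; starts in the cup. Four or five of the five pebbles are present
- pebble4_mid (a point): middle of a pale grey blank pebble, egg-shaped, 24 mm long and 17 mm thick, 16 g; x along its length; starts in the cup. Four or five of the five pebbles are present
- pebble5_mid (a point): middle of a pale grey blank pebble, egg-shaped, 24 mm long and 17 mm thick, 16 g; x along its length; starts in the cup. Four or five of the five pebbles are present
- pot1: round thin-walled paint pot (green-teal paint, pale snap lid), 40 mm across, 46 mm tall, 45 g; starts standing upright on the table; origin at the centre of its underside, z up. Three to five of the five pots are present. It is delicate: a light grip of 20 to 30 N per finger holds it well; its lid pops when the fingers press on it with more than 80 N in all, 40 N on each of two fingers
- pot2: round thin-walled paint pot (light teal paint, pale snap lid), 40 mm across, 46 mm tall, 45 g; starts standing upright on the table; origin at the centre of its underside, z up. Three to five of the five pots are present. It is delicate: a light grip of 20 to 30 N per finger holds it well; its lid pops when the fingers press on it with more than 80 N in all, 40 N on each of two fingers
- pot3: round thin-walled paint pot (sky blue paint, pale snap lid), 40 mm across, 46 mm tall, 45 g; starts standing upright on the table; origin at the centre of its underside, z up. Three to five of the five pots are present. It is delicate: a light grip of 20 to 30 N per finger holds it well; its lid pops when the fingers press on it with more than 80 N in all, 40 N on each of two fingers
- pot4: round thin-walled paint pot (deep blue paint, pale snap lid), 40 mm across, 46 mm tall, 45 g; starts standing upright on the table; origin at the centre of its underside, z up. Three to five of the five pots are present. It is delicate: a light grip of 20 to 30 N per finger holds it well; its lid pops when the fingers press on it with more than 80 N in all, 40 N on each of two fingers
- pot5: round thin-walled paint pot (violet paint, pale snap lid), 40 mm across, 46 mm tall, 45 g; starts standing upright on the table; origin at the centre of its underside, z up. Three to five of the five pots are present. It is delicate: a light grip of 20 to 30 N per finger holds it well; its lid pops when the fingers press on it with more than 80 N in all, 40 N on each of two fingers
- stone: bystander: finished black stone with a painted dot mandala on top, 76 mm across, 30 mm high; origin at the centre of its underside
- jar: bystander: glass jar with a white lid, 62 mm across, 99 mm tall; origin at the centre of its underside
- bottle: bystander: rose paint bottle with a black cap, 42 mm across, 125 mm tall; origin at the centre of its underside
- cup_rim (a point): centre of the cup's mouth, 65 mm above its origin, axes as the cup

How it is judged:
By the outcome, as a careful person would: the job done as asked, in the order asked, and still so for the second after the job is handed in, with the robot touching nothing.
Of pot1, pot2, pot3, pot4, pot5 only 3 to 5 are there at a start; the rules pass over those that are not, and their reading is None.
Of pebble4, pebble5 only 1 to 2 are there at a start; the rules pass over those that are not, and their reading is None.
At some moment in a run one of pot1, pot2, pot3, pot4, pot5, cup may be knocked a few centimetres aside while the robot is not near it.
It also fails if it takes over 210 s, if anything falls off the work surface, if the arm or the gripper's body presses on something with over 40 N, if the wrist force passes 120 N, or if a joint passes its speed limit or range.

## Working session

There is one attempt and no reset: what is moved stays moved. The work goes in short steps, Python scripts to look and compute and a shell command to move; the robot and the scene stay as the last step left them, time stands still between calls to the robot, and variables do not carry over. Pictures are saved under pics/ and viewed, and the job is handed in when it is done.

```bash
ls; mkdir -p pics; cat > h.py <<'E'
import numpy as np,cv2
from cell import *
from scipy.spatial.transform import Rotation as R
def snap(n,f):
    V=np.array(get_calibration(n)["view"]);K=np.array(get_calibration(n)["intrinsics"])
    p,d=capture(n);cv2.imwrite(f"pics/{f}.png",p);return p,d,K,V
def w(V,at): return (np.linalg.inv(V)@np.r_[at,1])[:3]
def st():
    o=get_obs();print({k:np.round(o[k],3).tolist() for k in("time","joints","tool_pos","ee_rot","force","width")});return o
E
python3 - <<'E'
from h import *
st()
for n in("top","side"):
    p,d,K,V=snap(n,n+"0")
    print(n,K.tolist(),np.round(V,3).tolist())
    for l in["screen_hinge","screen_edge","laptop","tray","rack","coaster","cup","cup_rim","pot1","pot2","pot3","pot4","pot5","stone","jar","bottle"]:
        r=mark_of(n,l)
        print(l,[(np.round(w(V,a["at"]),3).tolist(),round(a["p"],2)) for a in r[:3]])
E
```

```text
pics
{'time': 0.0, 'joints': [1.033, 0.412, -0.013, 1.597, 0.006, 1.134, -0.082], 'tool_pos': [0.283, -0.557, 0.404], 'ee_rot': [-1.518, 1.569, 2.094], 'force': [-0.08, 0.804, 0.171], 'width': 0.086}
top [[420.8047635887582, 0.0, 318.14771428405544], [0.0, 420.8047635887582, 194.85435539315313], [0.0, 0.0, 1.0]] [[-0.01, -1.0, 0.004, 0.011], [-0.98, 0.009, -0.199, 0.586], [0.199, -0.006, -0.98, 0.954], [0.0, 0.0, 0.0, 1.0]]
screen_hinge [([0.524, 0.351, 0.022], 0.83)]
screen_edge []
laptop [([0.454, 0.295, 0.001], 0.89)]
tray [([0.638, -0.019, -0.005], 0.55)]
rack [([0.542, -0.36, -0.004], 0.69)]
coaster [([0.482, -0.105, 0.001], 0.58)]
cup [([0.462, 0.015, 0.002], 0.9)]
cup_rim [([0.464, 0.017, 0.063], 0.6)]
pot1 [([0.38, -0.243, 0.005], 0.75), ([0.432, 0.277, 0.17], 0.71), ([0.449, 0.009, 0.01], 0.71)]
pot2 [([0.38, -0.243, 0.005], 0.75), ([0.432, 0.277, 0.17], 0.71), ([0.449, 0.009, 0.01], 0.71)]
pot3 [([0.38, -0.243, 0.005], 0.75), ([0.432, 0.277, 0.17], 0.71), ([0.449, 0.009, 0.01], 0.71)]
pot4 [([0.38, -0.243, 0.005], 0.75), ([0.432, 0.277, 0.17], 0.71), ([0.449, 0.009, 0.01], 
[... 822 characters left out ...]
], 0.79)]
pot1 [([0.377, -0.245, 0.002], 0.72), ([0.478, -0.233, 0.006], 0.69), ([0.408, -0.164, 0.002], 0.47)]
pot2 [([0.377, -0.245, 0.002], 0.72), ([0.478, -0.233, 0.006], 0.69), ([0.408, -0.164, 0.002], 0.47)]
pot3 [([0.377, -0.245, 0.002], 0.72), ([0.478, -0.233, 0.006], 0.69), ([0.408, -0.164, 0.002], 0.47)]
pot4 [([0.377, -0.245, 0.002], 0.72), ([0.478, -0.233, 0.006], 0.69), ([0.408, -0.164, 0.002], 0.47)]
pot5 [([0.377, -0.245, 0.002], 0.72), ([0.478, -0.233, 0.006], 0.69), ([0.408, -0.164, 0.002], 0.47)]
stone [([0.766, 0.133, -0.002], 0.85), ([0.483, -0.106, -0.004], 0.49)]
jar [([0.791, -0.047, 0.002], 0.62), ([0.451, 0.296, -0.002], 0.49)]
bottle [([0.747, -0.222, 0.004], 0.83)]
```

View pics/top0.png

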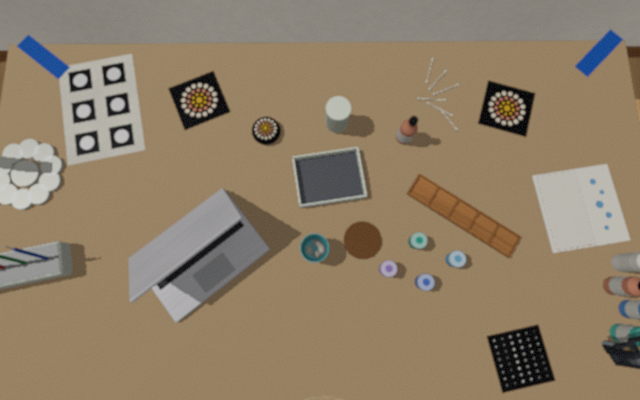

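View pics/side0.png

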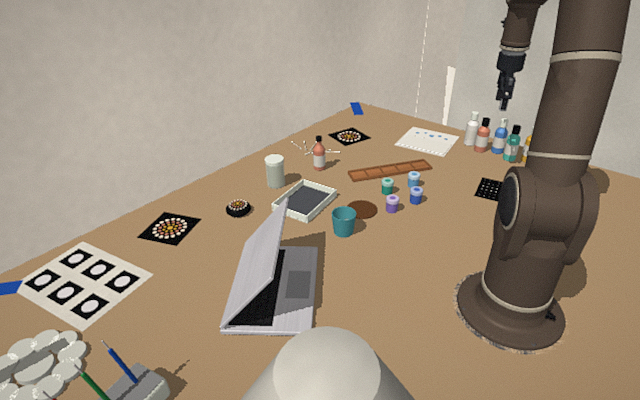

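Four pots are present: green, light/sky blue, deep blue and violet. Next I refine the positions with the depth data.

```bash
cat >> h.py <<'E'
def cloud(d,K,V):
    v,u=np.mgrid[0:d.shape[0],0:d.shape[1]]
    P=np.stack([(u-K[0,2])/K[0,0]*d,(v-K[1,2])/K[1,1]*d,d],-1)
    P=(P-V[:3,3])@V[:3,:3]
    P[d<=0]=np.nan
    return P
def circ(xy):
    A=np.c_[2*xy,np.ones(len(xy))];s=np.linalg.lstsq(A,(xy**2).sum(1),rcond=None)[0]
    return s[:2],np.sqrt(s[2]+s[:2]@s[:2])
E
python3 - <<'E'
from h import *
for n in("top","side"):
    p,d,K,V=snap(n,n+"1");P=cloud(d,K,V)
    tb=P[(abs(P[...,2])<.02)];print(n,"table z",np.nanmedian(tb[:,2]))
    for l in["rack","tray","coaster"]:
        m=masks_of(n,l)[0]["pixels"];q=P[m];q=q[~np.isnan(q).any(1)]
        q=q[abs(q[:,2])<.06]
        r=cv2.minAreaRect((q[:,:2]*1000).astype(np.float32));c,rad=circ(q[:,:2])
        print(l,np.round(r[0],1),np.round(r[1],1),round(r[2],1),"z",np.round(np.percentile(q[:,2],[5,50,95]),4))
    # pots : lid tops
    m=(P[...,2]>.036)&(P[...,2]<.056)&(P[...,0]<.56)&(P[...,0]>.3)&(P[...,1]<-.05)&(P[...,1]>-.42)
    k,lab,s,c=cv2.connectedComponentsWithStats(m.astype(np.uint8))
    for i in range(1,k):
        if s[i,4]>15:
            q=P[lab==i];print("pot",s[i,4],np.round(q.mean(0),4),np.round(((q.max(0)+q.min(0))/2)[:2],4),np.round(np.ptp(q,axis=0),3),c[i].round(),p[int(c[i][1]),int(c[i][0])])
    m=(P[...,2]>.057)&(P[...,2]<.075)&(abs(P[...,0]-.46)<.06)&(abs(P[...,1]-.016)<.06)
    q=P[m];print("cup rim",len(q),circ(q[:,:2]))
    for s in masks_of(n,"screen_edge")[:2]:
        m=s["pixels"];q=P[m];q=q[~np.isnan(q).any(1)];print("scr",len(q),s["p"],np.round(np.percentile(q,[2,98],axis=0),3).tolist())
        q=q[q[:,2]>.03]
        for it in range(5):
            c=q.mean(0);nn=np.linalg.svd(q-c,full_matrices=False)[2][2];e=abs((q-c)@nn);q=q[e<max(.003,2*e.std())]
        nn*=np.sign(nn[2]);print("plane",len(q),nn.round(3),"open",np.arccos(nn[2]).round(3),"yaw",np.arctan2(nn[1],nn[0]).round(3),c.round(3),e.std())
E
```

```text
top table z 0.0002101415741601477
rack [ 545.2 -361.9] [298.9  70.8] 56.3 z [-0.0005  0.0033  0.012 ]
tray [646.2 -25.3] [141.5 176. ] 8.5 z [0.0015 0.0051 0.0256]
coaster [ 483.2 -103.2] [92.6 91.2] 45.1 z [0.0018 0.0048 0.0081]
pot 225 [ 0.4772 -0.2344  0.0454] [ 0.4768 -0.2353] [0.038 0.039 0.015] [419. 240.] [117 135  32]
pot 227 [ 0.4327 -0.3229  0.0454] [ 0.4331 -0.3235] [0.038 0.038 0.014] [457. 258.] [171 144  93]
pot 228 [ 0.4115 -0.1593  0.0455] [ 0.4114 -0.1599] [0.037 0.04  0.011] [389. 268.] [165 107 128]
pot 239 [ 0.3799 -0.2449  0.0453] [ 0.3805 -0.2455] [0.037 0.039 0.015] [426. 281.] [164  97  66]
cup rim 143 (array([0.46061837, 0.0151916 ]), np.float64(0.032292862385523737))
scr 4802 0.59 [[0.365, 0.188, 0.032], [0.584, 0.435, 0.173]]
plane 4524 [0.609 0.475 0.635] open 0.882 yaw 0.662 [0.474 0.313 0.111] 0.0004831189415907441
scr 661 0.54 [[0.734, 0.106, 0.001], [0.801, 0.174, 0.032]]
plane 64 [-0.009  0.028  1.   ] open 0.029 yaw 1.888 [0.768 0.138 0.031] 0.0005020864770778582
side table z 0.002027785557013333
rack [ 525.  -350.1] [296.8 156.4] 56.5 z [0.0025 0.00
[... 217 characters left out ...]
75.] [191 153  91]
pot 97 [ 0.4709 -0.2309  0.0462] [ 0.4706 -0.2364] [0.039 0.045 0.015] [388. 181.] [138 156  81]
pot 109 [ 0.3738 -0.2418  0.0457] [ 0.3757 -0.2455] [0.038 0.043 0.015] [416. 190.] [182 117  94]
pot 115 [ 0.4057 -0.156   0.046 ] [ 0.4074 -0.1602] [0.037 0.043 0.015] [392. 199.] [178  99 129]
cup rim 180 (array([0.45673917, 0.01510309]), np.float64(0.032374828387894905))
scr 3218 0.84 [[0.354, 0.196, 0.035], [0.574, 0.446, 0.174]]
plane 2968 [0.609 0.476 0.634] open 0.884 yaw 0.664 [0.46  0.33  0.109] 0.0004665194089876359
scr 1507 0.3 [[0.566, -0.11, 0.003], [0.708, 0.062, 0.028]]
plane 3 [-0.334 -0.744  0.578] open 0.954 yaw -1.993 [0.593 0.059 0.078] 5.94381180474311e-18
```

```bash
python3 - <<'E'
import cv2
a=cv2.imread('pics/top1.png')[140:320,110:540];cv2.imwrite('pics/tc.png',cv2.resize(a,(800,335)))
E
```

```text
(no output)
```

View pics/tc.png

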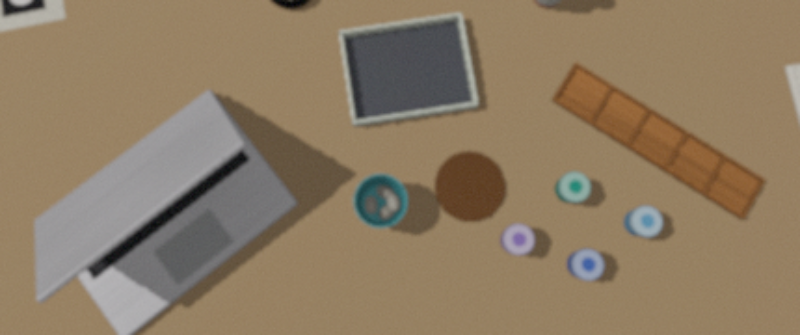

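The screen stands 0.883 rad open and the laptop's yaw is 0.663. I'll push the screen open with closed, vertical fingers against its free edge, moving along the arc.

```bash
cat >> h.py <<'E'
def down(a):
    c,s=np.cos(a),np.sin(a);return np.array([[0,c,s],[0,s,-c],[-1,0,0.]])
def cur():
    o=get_obs();return np.array(o["tool_pos"]),R.from_euler("xyz",o["ee_rot"]).as_matrix()
def plan(p,T):
    q,C=cur();dp=np.array(p)-q
    print("turn",R.from_matrix(C.T@T).as_rotvec().round(3),"shift after turn mm",(T.T@dp*1000).round(1),"shift in present axes",(C.T@dp*1000).round(1))
E
python3 - <<'E'
from h import *
p,C=cur();print(C.round(3))
L=.663
for a in(L+np.pi/2,L-np.pi/2): plan([.36,.225,.40],down(a))
E
```

```text
[[ 0.     0.453 -0.892]
 [-0.    -0.892 -0.453]
 [-1.     0.    -0.   ]]
turn [ 2.948 -0.     0.   ] shift after turn mm [  4.7 569.1 542.2] shift in present axes [   4.7 -662.6 -422.9]
turn [-0.193 -0.    -0.   ] shift after turn mm [   4.7 -569.1 -542.2] shift in present axes [   4.7 -662.6 -422.9]
```

```bash
python3 -m inch '[[[-0.0965,0,0],[0,0,0],1],[[-0.0965,0,0],[0,0,0],1],[[0,0,0],[-1.5,-21.8,-38.2],1],[[0,0,0],[-1.5,-21.8,-38.2],1],[[0,0,0],[-1.5,-21.8,-38.2],1]]' 40; python3 -m inch '[[[0,0,0],[-1.5,-21.8,-38.2],1],[[0,0,0],[-1.5,-21.8,-38.2],1],[[0,0,0],[-1.5,-21.8,-38.2],1],[[0,0,0],[-1.5,-21.8,-38.2],1],[[0,0,0],[-1.5,-21.8,-38.2],1]]'
python3 - <<'E'
from h import *
L=.663
plan([.345,.215,.42],down(L-np.pi/2)); st()
E
```

```text
time: 2.7
tool_pos: [0.3333, -0.4339, 0.4091]
ee_rot: [2.983, 1.571, 0.504]
force: [0.6, -0.6, -0.0]
width: 0.0125
time: 3.2
tool_pos: [0.4168, -0.2301, 0.4171]
ee_rot: [1.778, 1.57, -0.701]
force: [0.5, -0.3, 0.6]
width: -0.0001
turn [-0.    -0.    -0.001] shift after turn mm [  -2.9 -395.  -217.3] shift in present axes [  -3.2 -395.1 -217.2]
{'time': 3.2, 'joints': [0.628, 0.159, -0.252, 1.915, 0.045, 1.072, -0.551], 'tool_pos': [0.417, -0.23, 0.417], 'ee_rot': [1.778, 1.57, -0.701], 'force': [0.461, -0.338, 0.637], 'width': -0.0}
```

```bash
python3 -m inch '[[[0,0,0],[0,-39.3,-25.3],1],[[0,0,0],[0,-39.3,-25.3],1],[[0,0,0],[0,-39.3,-25.3],1],[[0,0,0],[0,-39.3,-25.3],1],[[0,0,0],[0,-39.3,-25.3],1]]'; python3 -m inch '[[[0,0,0],[0,-39.3,-25.3],1],[[0,0,0],[0,-39.3,-25.3],1],[[0,0,0],[0,-39.3,-25.3],1],[[0,0,0],[0,-39.3,-25.3],1],[[0,0,0],[0,-39.3,-25.3],1]]'
python3 - <<'E'
from h import *
L=.663
plan([.382,.240,.322],down(L-np.pi/2)); st()
E
```

```text
time: 3.7
tool_pos: [0.3947, 0.0028, 0.4171]
ee_rot: [2.092, 1.57, -0.387]
force: [1.8, -0.0, 0.4]
width: 0.0001
time: 4.2
tool_pos: [0.3736, 0.2354, 0.4171]
ee_rot: [2.547, 1.569, 0.067]
force: [0.6, -0.2, -0.3]
width: -0.0
turn [-0.001 -0.001 -0.001] shift after turn mm [95.1  1.6 -9.5] shift in present axes [95.2  1.5 -9.4]
{'time': 4.2, 'joints': [0.005, 0.146, -0.735, 1.962, 0.112, 1.072, -1.687], 'tool_pos': [0.374, 0.235, 0.417], 'ee_rot': [2.547, 1.569, 0.067], 'force': [0.597, -0.242, -0.288], 'width': -0.0}
```

```bash
python3 -m inch '[[[0,0,0],[32,0,0],1],[[0,0,0],[32,0,0],1],[[0,0,0],[31,0,0],1],[[0,0,0],[0,0,-20],1],[[0,0,0],[0,0,-20],1]]'; python3 -m inch '[[[0,0,0],[0,0,-8],1],[[0,0,0],[0,0,-6],1],[[0,0,0],[0,0,-5],1],[[0,0,0],[0,0,0],1]]'
python3 - <<'E'
from h import *
p,d,K,V=snap("side","s2"); snap("top","t2");st()
E
```

```text
time: 4.7
tool_pos: [0.4057, 0.2583, 0.3207]
ee_rot: [0.039, 1.569, -2.44]
force: [0.8, -0.2, 0.7]
width: -0.0001
time: 5.1
tool_pos: [0.4204, 0.2698, 0.3217]
ee_rot: [0.281, 1.57, -2.198]
force: [-1.3, -0.3, 0.3]
width: 0.0001
{'time': 5.2, 'joints': [-0.117, 0.375, -0.677, 1.954, 0.295, 0.911, -1.851], 'tool_pos': [0.42, 0.27, 0.322], 'ee_rot': [1.983, 1.57, -0.496], 'force': [-0.619, -0.316, -0.141], 'width': -0.0}
```

View pics/s2.png

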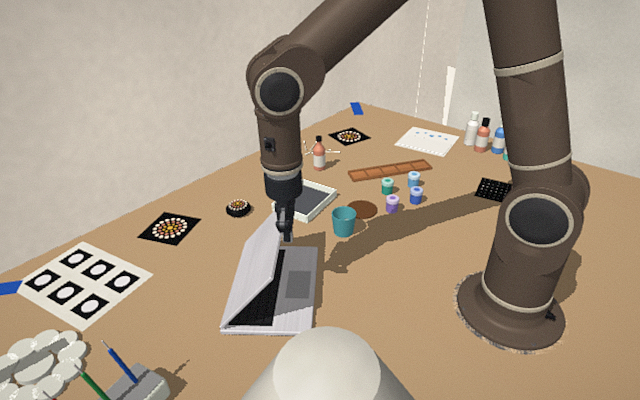

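```bash
python3 - <<'E'
from h import *
pr=None
q,_=cur();L=.663
print("cur u",(q[0]-.5245)*np.cos(L)+(q[1]-.3515)*np.sin(L),q[2])
for th in np.r_[.883,np.arange(.95,1.91,.075)]:
    c,s=np.cos(th),np.sin(th)
    if th<1.571: u=-.19*c-.004*s-.011; z=.024+.19*s-.004*c+.153
    else: u=-.168*c-.004*s-.011; z=.024+.168*s-.004*c+.173
    print(round(th,3),round(u*1000,1),round(z*1000,1), None if pr is None else ((u-pr[0])*1000).round(1),None if pr is None else ((z-pr[1])*1000).round(1));pr=u,z
E
```

```text
cur u -0.13236950925639693 0.32180632380232965
0.883 -134.7 321.3 None None
0.95 -124.8 329.2 9.9 8.0
1.025 -113.0 337.3 11.7 8.1
1.1 -100.7 344.5 12.3 7.2
1.175 -87.9 350.8 12.8 6.3
1.25 -74.7 356.0 13.2 5.3
1.325 -61.1 360.3 13.6 4.3
1.4 -47.2 363.6 13.9 3.2
1.475 -33.2 365.7 14.1 2.2
1.55 -19.0 366.9 14.2 1.1
1.625 -5.9 365.0 13.1 -1.9
1.7 6.7 364.1 12.6 -0.9
1.775 19.2 362.3 12.5 -1.8
1.85 31.5 359.6 12.3 -2.7
```

```bash
python3 -m inch '[[[0,0,0],[-4,0,-4],1],[[0,0,0],[-4,0,-5],1],[[0,0,0],[-4,0,-6],1],[[0,0,0],[-4,0,-6],1],[[0,0,0],[-4,0,-6],1]]'; python3 -m inch '[[[0,0,0],[-3,0,-6],1],[[0,0,0],[-3,0,-6.5],1],[[0,0,0],[-3,0,-6.5],1],[[0,0,0],[-3,0,-6.5],1],[[0,0,0],[-2,0,-6.5],1]]'
python3 - <<'E'
from h import *
q,_=cur();L=.663
print("cur u",(q[0]-.5245)*np.cos(L)+(q[1]-.3515)*np.sin(L),q[2]);st()
snap("side","s3")
E
```

```text
time: 5.7
tool_pos: [0.441, 0.2858, 0.3414]
ee_rot: [0.159, 1.566, -2.32]
force: [-5.6, -4.0, -0.9]
width: -0.0001
time: 6.2
tool_pos: [0.4666, 0.3058, 0.3564]
ee_rot: [0.368, 1.568, -2.111]
force: [-7.0, -4.1, 5.8]
width: 0.0002
cur u -0.07380577051033492 0.35640577813990637
{'time': 6.2, 'joints': [-0.158, 0.428, -0.666, 1.783, 0.303, 1.038, -1.845], 'tool_pos': [0.467, 0.306, 0.356], 'ee_rot': [0.368, 1.568, -2.111], 'force': [-7.04, -4.139, 5.817], 'width': 0.0}
```

View pics/s3.png

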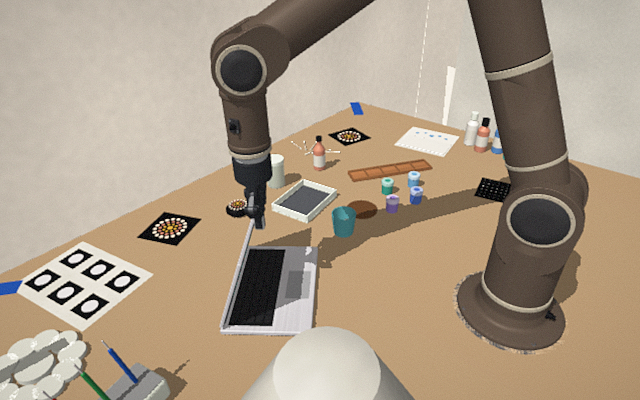

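The screen swings up with about 8 N, as planned. I continue along the arc.

```bash
python3 -m inch '[[[0,0,0],[-2,0,-7],1],[[0,0,0],[-2,0,-7],1],[[0,0,0],[-2,0,-7],1],[[0,0,0],[-1.5,0,-7],1],[[0,0,0],[-1,0,-7],1]]'; python3 -m inch '[[[0,0,0],[-1,0,-7],1],[[0,0,0],[0,0,-7],1],[[0,0,0],[0.5,0,-7],1],[[0,0,0],[0.5,0,-7],1],[[0,0,0],[1,0,-7],1]]';python3 -m inch '[[[0,0,0],[1,0,-6],1],[[0,0,0],[1,0,-6],1],[[0,0,0],[1.5,0,-6],1],[[0,0,0],[1.5,0,-6],1],[[0,0,0],[0,0,0],1]]'
cat >> h.py <<'E'
def screen(n):
    p,d,K,V=snap(n,"scr_"+n);P=cloud(d,K,V)
    for s in masks_of(n,"screen_edge")[:1]:
        q=P[s["pixels"]];q=q[~np.isnan(q).any(1)];q=q[q[:,2]>.05]
        if len(q)<200: print(n,"few",len(q));continue
        # RANSAC
        rng=np.random.default_rng(0);best=None
        for _ in range(300):
            a=q[rng.choice(len(q),3,replace=False)];m=np.cross(a[1]-a[0],a[2]-a[0]);l=np.linalg.norm(m)
            if l<1e-5: continue
            e=abs((q-a[0])@(m/l))<.0025
            if best is None or e.sum()>best.sum(): best=e
        q=q[best];c=q.mean(0);m=np.linalg.svd(q-c,full_matrices=False)[2][2]
        if m[:2]@[.788,.615]<0: m=-m
        print(n,len(q),m.round(3),"open",np.arctan2(np.hypot(m[0],m[1]),m[2]).round(3),"yaw",np.arctan2(m[1],m[0]).round(3),c.round(3))
E
python3 - <<'E'
from h import *
q,_=cur();L=.663
print("cur u",(q[0]-.5245)*np.cos(L)+(q[1]-.3515)*np.sin(L),q[2])
screen("side");screen("top")
E
```

```text
time: 6.75
tool_pos: [0.4945, 0.3276, 0.3649]
ee_rot: [0.439, 1.569, -2.04]
force: [-4.7, -3.9, 5.3]
width: -0.0002
time: 7.25
tool_pos: [0.5221, 0.3492, 0.3639]
ee_rot: [0.39, 1.569, -2.089]
force: [-4.3, -3.8, 4.1]
width: -0.0001
time: 7.75
tool_pos: [0.5418, 0.3645, 0.3584]
ee_rot: [-2.962, 1.57, 0.842]
force: [-0.7, -1.3, 0.4]
width: 0.0003
cur u 0.021588323325666216 0.35836053363426995
side 3675 [ 0.772  0.599 -0.213] open 1.785 yaw 0.659 [0.52  0.385 0.131]
top 2371 [ 0.768  0.605 -0.211] open 1.783 yaw 0.667 [0.588 0.304 0.135]
```

```bash
python3 -m inch '[[[0,0,0],[1.3,0,-5.5],1],[[0,0,0],[1.5,0,-5.5],1],[[0,0,0],[1.7,0,-5.5],1],[[0,0,0],[1.7,0,-5.5],1],[[0,0,0],[0,0,0],1]]'
python3 - <<'E'
from h import *
screen("side");screen("top");st()
E
```

```text
time: 8.45
tool_pos: [0.5593, 0.3782, 0.3517]
ee_rot: [-2.838, 1.57, 0.967]
force: [0.2, 0.4, -0.4]
width: -0.0001
side 4416 [ 0.741  0.575 -0.347] open 1.925 yaw 0.66 [0.532 0.392 0.127]
top 2551 [ 0.74   0.578 -0.344] open 1.922 yaw 0.663 [0.602 0.31  0.131]
{'time': 8.65, 'joints': [-0.271, 0.617, -0.613, 1.492, 0.373, 1.151, -1.857], 'tool_pos': [0.559, 0.378, 0.352], 'ee_rot': [-2.687, 1.571, 1.117], 'force': [-0.64, 0.121, -0.193], 'width': -0.0}
```

The screen is at 1.923 rad, which matches the target. I back the tool off and go towards the cup.

```bash
python3 -m inch '[[[0,0,0],[0,0,15],1],[[0,0,0],[0,0,35],-1],[[0,0,0],[-20,0,40],-1],[[0,0,0],[-25,0,40],-1],[[0,0,0],[0,30,30],-1]]'; 
python3 - <<'E'
from h import *
st();plan([.45,-.03,.40],down(-.908))
E
```

```text
time: 9.15
tool_pos: [0.4476, 0.2582, 0.3999]
ee_rot: [-3.054, 1.566, 0.757]
force: [1.5, 0.2, 0.4]
width: 0.0579
{'time': 9.15, 'joints': [-0.042, 0.309, -0.701, 1.829, 0.224, 1.079, -1.727], 'tool_pos': [0.448, 0.258, 0.4], 'ee_rot': [-3.054, 1.566, 0.757], 'force': [1.497, 0.169, 0.419], 'width': 0.058}
turn [ 0.007 -0.005  0.   ] shift after turn mm [-1.000e-01  2.286e+02  1.754e+02] shift in present axes [ -1.  227.5 176.9]
```

```bash
python3 -m inch '[[[0,0,0],[0,36,32],-1],[[0,0,0],[0,36,32],-1],[[0,0,0],[0,36,32],-1],[[0,0,0],[0,36,32],-1],[[0,0,0],[0,36,32],-1]]'
python3 - <<'E'
from h import *
st()
p,C=cur()
# target orientation: tool x pointing azimuth phi, alpha below horizontal, jaw horizontal
for phi in (60,90,-90):
  f=np.radians(phi);al=np.radians(45)
  x=np.array([np.cos(al)*np.cos(f),np.cos(al)*np.sin(f),-np.sin(al)])
  for s in(1,-1):
    y=s*np.array([-np.sin(f),np.cos(f),0]);T=np.c_[x,y,np.cross(x,y)]
    print(phi,s,R.from_matrix(C.T@T).as_rotvec().round(3))
E
```

```text
time: 9.65
tool_pos: [0.435, 0.0134, 0.3973]
ee_rot: [2.259, 1.569, -0.22]
force: [0.5, -0.7, 0.7]
width: 0.0851
{'time': 9.65, 'joints': [0.406, 0.138, -0.594, 2.009, 0.091, 1.019, -1.139], 'tool_pos': [0.435, 0.013, 0.397], 'ee_rot': [2.259, 1.569, -0.22], 'force': [0.457, -0.673, 0.676], 'width': 0.085}
60 1 [ 2.568 -0.209 -1.063]
60 -1 [-0.364  0.775 -0.152]
90 1 [ 2.096 -0.425 -0.868]
90 -1 [-0.859  0.729 -0.357]
-90 1 [-0.86  -0.73   0.355]
-90 -1 [2.095 0.422 0.868]
```

```bash
python3 -m inch '[[[0,0.14,0],[0,0,15],-1],[[0,0.14,0],[0,0,15],-1],[[0,0.14,0],[0,0,15],-1],[[0,0.14,0],[0,0,15],-1],[[0,0.14,0],[0,0,15],-1]]'
python3 - <<'E'
from h import *
st();print(cur()[1].round(3))
E
```

```text
time: 10.15
tool_pos: [0.3863, -0.0205, 0.3819]
ee_rot: [-3.119, 0.976, 0.691]
force: [-1.1, 1.0, 0.3]
width: 0.0854
{'time': 10.15, 'joints': [0.647, -0.033, -0.51, 2.292, -0.83, 0.616, -0.137], 'tool_pos': [0.386, -0.021, 0.382], 'ee_rot': [-3.119, 0.976, 0.691], 'force': [-1.061, 0.988, 0.267], 'width': 0.085}
[[ 0.432  0.623 -0.652]
 [ 0.357 -0.782 -0.51 ]
 [-0.828 -0.012 -0.561]]
```

```bash
cat >> h.py <<'E'
def tilt(phi,al,s):
  f=np.radians(phi);al=np.radians(al)
  x=np.array([np.cos(al)*np.cos(f),np.cos(al)*np.sin(f),-np.sin(al)])
  y=s*np.array([-np.sin(f),np.cos(f),0]);return np.c_[x,y,np.cross(x,y)]
E
python3 - <<'E'
from h import *
p,C=cur()
for phi in(-90,-70):
  for s in(1,-1):
    T=tilt(phi,45,s);g=np.array([.459,.0152,.036]);print(phi,s);plan(g-.255*T[:,0],T)
E
```

```text
-90 1
turn [-0.964 -1.286  0.105] shift after turn mm [ -35.7   72.7 -269.9] shift in present axes [ 245.7 -121.7  -64.9]
-90 -1
turn [1.727 0.117 1.435] shift after turn mm [-35.7 -72.7 269.9] shift in present axes [ 245.7 -121.7  -64.9]
-70 1
turn [-1.334 -1.193  0.139] shift after turn mm [ -16.6   80.5 -250.8] shift in present axes [ 215.2 -151.6  -19.1]
-70 -1
turn [1.457 0.141 1.214] shift after turn mm [-16.6 -80.5 250.8] shift in present axes [ 215.2 -151.6  -19.1]
```

```bash
for i in 1; do :; done; python3 -m inch '[[[-0.0803,-0.1072,0.0088],[-15,0,0],-1],[[-0.0803,-0.1072,0.0088],[0,0,0],-1],[[-0.0803,-0.1072,0.0088],[0,0,0],-1],[[-0.0803,-0.1072,0.0088],[0,0,0],-1],[[-0.0803,-0.1072,0.0088],[0,0,0],-1]]'; python3 -m inch '[[[-0.0803,-0.1072,0.0088],[0,0,0],-1],[[-0.0803,-0.1072,0.0088],[0,0,0],-1],[[-0.0803,-0.1072,0.0088],[0,0,0],-1],[[-0.0803,-0.1072,0.0088],[0,0,0],-1],[[-0.0803,-0.1072,0.0088],[0,0,0],-1]]'
python3 - <<'E'
from h import *
st()
T=tilt(-90,45,1);g=np.array([.459,.0152,.036]);plan(g-.255*T[:,0],T)
E
```

```text
time: 10.65
tool_pos: [0.3806, -0.0254, 0.3946]
ee_rot: [1.694, 1.419, -0.404]
force: [-0.3, 0.2, -1.1]
width: 0.0857
time: 11.15
tool_pos: [0.3807, -0.0251, 0.3945]
ee_rot: [0.152, 0.995, -1.574]
force: [-0.4, 0.6, -0.3]
width: 0.085
{'time': 11.15, 'joints': [0.413, 0.104, -0.754, 2.137, 0.651, 1.231, -0.82], 'tool_pos': [0.381, -0.025, 0.394], 'ee_rot': [0.152, 0.995, -1.574], 'force': [-0.415, 0.563, -0.307], 'width': 0.085}
turn [-0.154 -0.209  0.018] shift after turn mm [ -30.    78.3 -281.9] shift in present axes [  29.3   33.8 -290.7]
```

```bash
python3 -m inch '[[[-0.077,-0.1045,0.009],[0,0,0],-1],[[-0.077,-0.1045,0.009],[0,0,0],-1],[[0,0,0],[-6,11,-39],-1],[[0,0,0],[-6,11,-39],-1],[[0,0,0],[-6,11,-39],-1]]'; python3 -m inch '[[[0,0,0],[-6,11,-39],-1],[[0,0,0],[-6,11,-39],-1],[[0,0,0],[0,11,-39],-1],[[0,0,0],[0,11,-39],-1],[[0,0,0],[0,0,0],-1]]'
python3 - <<'E'
from h import *
st()
for n in("top","side"):
    p,d,K,V=snap(n,n+"4");P=cloud(d,K,V)
    m=(P[...,2]>.057)&(P[...,2]<.075)&(abs(P[...,0]-.46)<.06)&(abs(P[...,1]-.016)<.06)
    q=P[m];print("cup rim",len(q),circ(q[:,:2]))
T=tilt(-90,45,1);g=np.array([.459,.0152,.036]);plan(g-.255*T[:,0],T)
p,d,K,V=snap("wrist","w4");P=cloud(d,K,V)
for l in("cup","cup_rim"): print(l,[(w(V,a["at"]).round(3),round(a["p"],2)) for a in mark_of("wrist",l)])
E
```

```text
time: 11.65
tool_pos: [0.4142, 0.0716, 0.3239]
ee_rot: [0.002, 0.79, -1.573]
force: [1.6, -1.0, 1.7]
width: 0.0857
time: 12.15
tool_pos: [0.4581, 0.1926, 0.2194]
ee_rot: [-0.006, 0.793, -1.575]
force: [-0.4, 0.7, 0.0]
width: 0.0852
{'time': 12.15, 'joints': [-0.142, 0.746, -0.753, 1.909, 0.904, 1.541, -1.38], 'tool_pos': [0.458, 0.193, 0.219], 'ee_rot': [-0.006, 0.793, -1.575], 'force': [-0.434, 0.686, 0.024], 'width': 0.085}
cup rim 0 (array([0., 0.]), np.float64(0.0))
cup rim 128 (array([0.45727016, 0.01519724]), np.float64(0.03279914801823509))
turn [-0.    -0.005  0.003] shift after turn mm [ 0.5  1.1 -8.3] shift in present axes [ 0.5  1.1 -8.2]
cup [(array([0.457, 0.016, 0.002]), 0.72)]
cup_rim [(array([0.461, 0.01 , 0.062]), 0.84)]
```

View pics/side4.png

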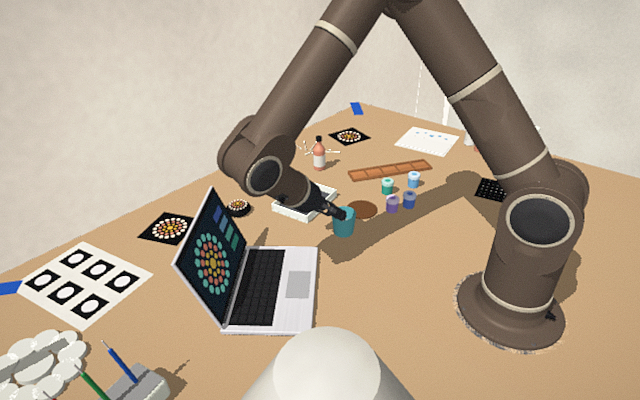

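View pics/w4.png

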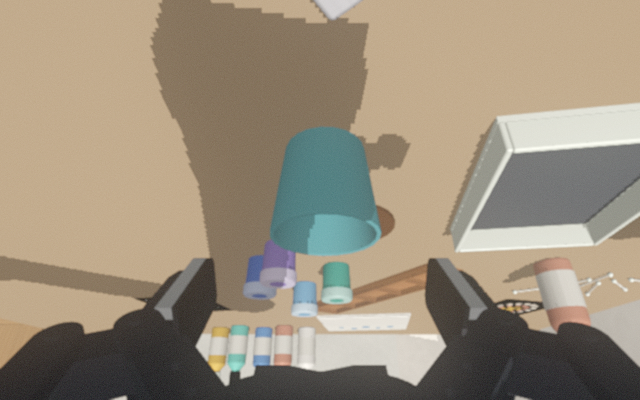

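```bash
python3 -m inch '[[[0,-0.005,0.003],[0,1,-8],-1],[[0,0,0],[30,0,0],-1],[[0,0,0],[30,0,0],-1],[[0,0,0],[20,0,0],-1],[[0,0,0],[20,0,0],-1]]'; python3 - <<'E'
from h import *
st();snap("wrist","w5")
T=tilt(-90,45,1);g=np.array([.459,.0152,.036]);plan(g-.155*T[:,0],T)
E
```

```text
time: 12.9
tool_pos: [0.4595, 0.1237, 0.1467]
ee_rot: [0.005, 0.785, -1.569]
force: [0.7, 0.5, 0.3]
width: 0.0854
{'time': 12.9, 'joints': [-0.076, 0.828, -0.678, 2.007, 1.045, 1.41, -1.449], 'tool_pos': [0.46, 0.124, 0.147], 'ee_rot': [0.005, 0.785, -1.569], 'force': [0.678, 0.505, 0.307], 'width': 0.085}
turn [-0.003  0.003  0.002] shift after turn mm [-3.3 -0.1 -2. ] shift in present axes [-3.3 -0.2 -2. ]
```

View pics/w5.png

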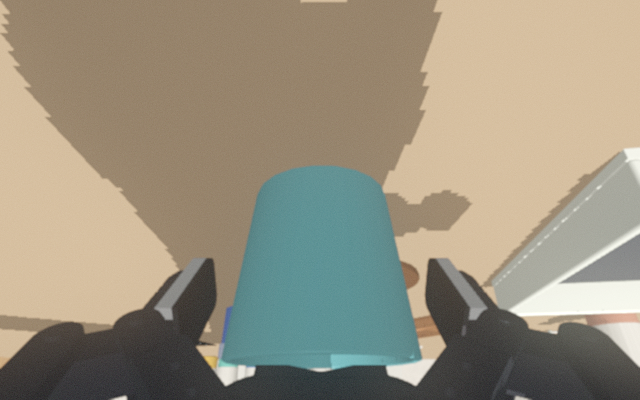

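The cup sits centred between the jaws, so I close on it.

```bash
python3 -m inch '[[[0,0,0],[0,0,0],1],[[0,0,0],[0,0,0],1],[[0,0,0],[0,0,0],1],[[0,0,0],[0,0,0],1],[[0,0,0],[0,0,0],1]]' 60;python3 -m inch '[[[0,0,0],[0,0,0],1],[[0,0,0],[-3,0,3],1],[[0,0,0],[-7,0,7],1],[[0,0,0],[-14,0,14],1],[[0,0,0],[-21,0,21],1]]'; python3 - <<'E'
from h import *
st();snap("wrist","w6");snap("side","s6")
E
```

```text
time: 13.45
tool_pos: [0.4595, 0.1253, 0.1477]
ee_rot: [0.005, 0.785, -1.567]
force: [0.2, 2.3, 6.2]
width: 0.0641
time: 13.95
tool_pos: [0.4588, 0.1246, 0.2108]
ee_rot: [0.0, 0.785, -1.571]
force: [-0.0, 0.1, -2.3]
width: 0.0637
{'time': 13.95, 'joints': [-0.044, 0.713, -0.724, 1.998, 0.969, 1.467, -1.351], 'tool_pos': [0.459, 0.125, 0.211], 'ee_rot': [0.0, 0.785, -1.571], 'force': [-0.047, 0.082, -2.312], 'width': 0.064}
```

View pics/w6.png

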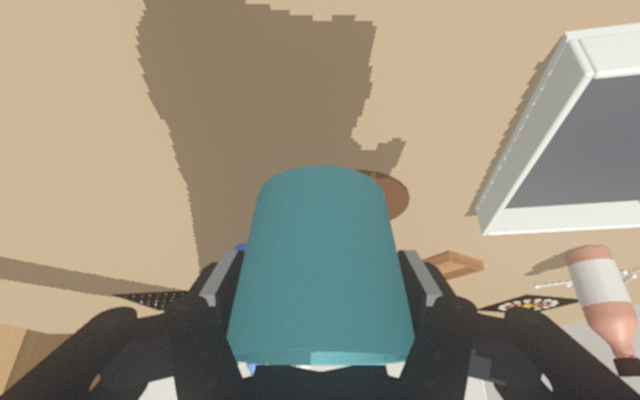

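View pics/s6.png

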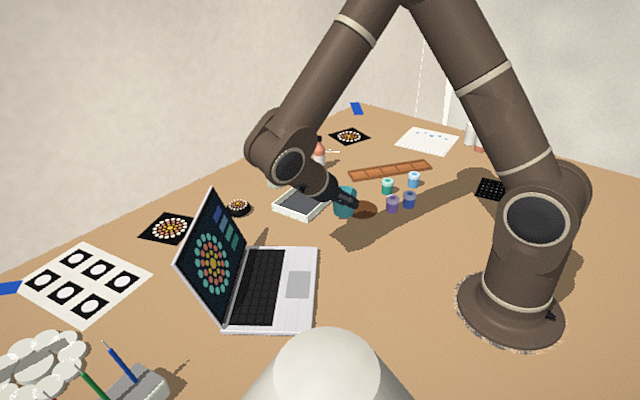

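```bash
python3 -m inch '[[[0,0,0],[-24,0,24],1],[[0,0,0],[-24,0,24],1],[[-0.088,0,0.088],[0,0,0],1],[[-0.088,0,0.088],[0,0,0],1],[[-0.088,0,0.088],[0,0,0],1]]'; python3 -m inch '[[[-0.088,0,0.088],[0,0,0],1],[[-0.088,0,0.088],[0,0,0],1],[[-0.088,0,0.088],[0,0,0],1],[[-0.088,0,0.088],[0,0,0],1],[[0,0,0],[0,0,0],1]]'
python3 - <<'E'
from h import *
st()
T=tilt(-40,45,1);g=np.array([.6385,-.022,.16]);plan(g-.155*T[:,0],T)
for n in("top","side"):
    p,d,K,V=snap(n,n+"5");P=cloud(d,K,V)
    m=masks_of(n,"tray")[0]["pixels"]
    b=P[m];b=b[~np.isnan(b).any(1)];c=b[(b[:,2]>.02)&(b[:,2]<.032)]
    r=cv2.minAreaRect((c[:,:2]*1000).astype(np.float32));print("tray",r)
E
```

```text
time: 14.55
tool_pos: [0.4589, 0.1248, 0.2787]
ee_rot: [0.004, 0.784, -1.19]
force: [-0.3, -0.1, -2.1]
width: 0.0643
time: 15.05
tool_pos: [0.4583, 0.124, 0.2784]
ee_rot: [0.001, 0.783, -0.698]
force: [-0.4, -0.4, -2.0]
width: 0.0637
{'time': 15.05, 'joints': [0.098, 0.484, -0.881, 2.21, 1.411, 1.165, -0.846], 'tool_pos': [0.458, 0.124, 0.278], 'ee_rot': [0.001, 0.783, -0.698], 'force': [-0.376, -0.418, -1.971], 'width': 0.064}
turn [-0.001  0.002 -0.   ] shift after turn mm [92.7  4.  80.2] shift in present axes [92.9  4.  80. ]
tray ((642.536865234375, -23.18212890625), (131.10922241210938, 167.7738800048828), 8.729063987731934)
tray ((637.680419921875, -22.871246337890625), (131.72486877441406, 174.0450439453125), 8.269538879394531)
```

```bash
python3 -m inch '[[[0,0,0],[31,2,27],1],[[0,0,0],[31,1,27],1],[[0,0,0],[31,1,27],1],[[0.07,0,0],[0,0,0],1],[[0,0,0],[0,0,0],1]]'
python3 - <<'E'
from h import *
st()
E
```

```text
time: 15.75
tool_pos: [0.5562, 0.0474, 0.2697]
ee_rot: [0.073, 0.784, -0.703]
force: [-0.1, 1.0, -2.6]
width: 0.0636
{'time': 15.75, 'joints': [0.245, 0.558, -0.782, 2.078, 1.544, 1.046, -0.756], 'tool_pos': [0.556, 0.047, 0.27], 'ee_rot': [0.073, 0.784, -0.703], 'force': [-0.053, 0.969, -2.554], 'width': 0.064}
```

```bash
python3 -m inch '[[[-0.014,-0.122,0],[0,0,-18],1],[[-0.014,-0.122,0],[0,0,-18],1],[[-0.014,-0.122,0],[0,0,-18],1],[[-0.014,-0.122,0],[0,0,-18],1],[[-0.014,-0.122,0],[0,0,-18],1]]'
python3 - <<'E'
from h import *
st()
T=tilt(-40,10,1);g=np.array([.640,-.023,.13]);plan(g-.155*T[:,0],T)
snap("wrist","w7");snap("side","s7")
E
```

```text
time: 16.25
tool_pos: [0.5226, 0.0825, 0.1941]
ee_rot: [-0.011, 0.169, -0.716]
force: [0.4, -0.8, -2.8]
width: 0.0638
{'time': 16.25, 'joints': [-0.132, 0.836, -0.545, 2.204, 1.939, 1.712, -1.258], 'tool_pos': [0.523, 0.082, 0.194], 'ee_rot': [-0.011, 0.169, -0.716], 'force': [0.447, -0.76, -2.823], 'width': 0.064}
turn [0.007 0.005 0.018] shift after turn mm [ 11.5  -5.3 -35.7] shift in present axes [ 11.4  -4.9 -35.8]
```

View pics/s7.png

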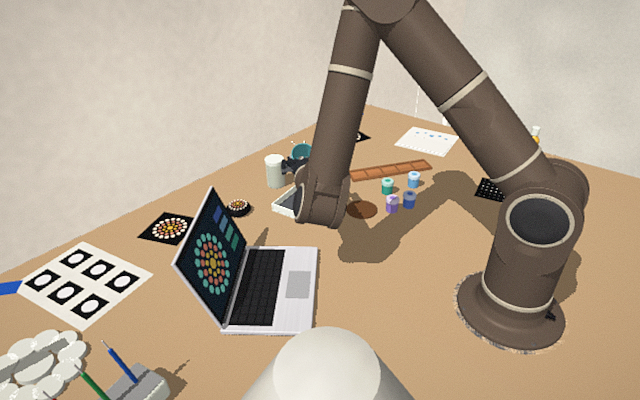

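View pics/w7.png

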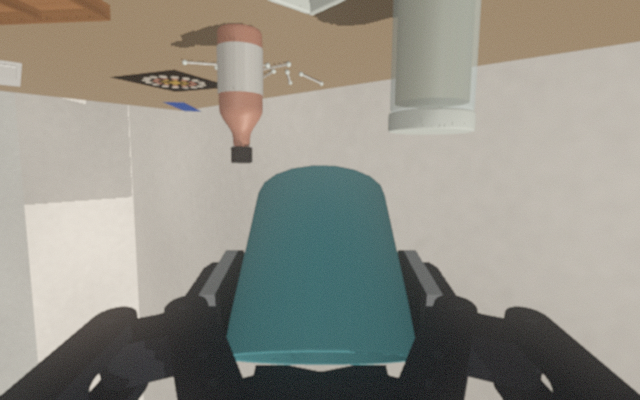

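```bash
python3 - <<'E'
from h import *
T=tilt(-40,10,1);g=np.array([.668,-.030,.135]);plan(g-.155*T[:,0],T)
p,d,K,V=snap("side","x");P=cloud(d,K,V)
for yy in(0,.04,.08,.12,.16,.2):
  m=(abs(P[...,1]-yy)<.02)&(P[...,0]>.36)&(P[...,0]<.54)&(P[...,2]>.07)
  if m.sum(): print(yy,m.sum(),P[m][:,2].min().round(3),P[m][:,0].min().round(3),P[m][:,0].max().round(3))
E
```

```text
turn [ 0.014 -0.002  0.018] shift after turn mm [ 36.4   7.6 -22.7] shift in present axes [ 36.3   8.5 -22.5]
0.04 2 0.464 0.361 0.362
0.08 1440 0.219 0.36 0.54
0.12 1791 0.188 0.36 0.533
0.16 1373 0.198 0.36 0.51
0.2 1138 0.176 0.36 0.452
```

```bash
python3 -m inch '[[[0.014,0,0.018],[36,8,-23],1],[[0.14,0,0],[0,0,0],1],[[0.14,0,0],[0,0,0],1],[[0.14,0,0],[0,0,0],1],[[0.14,0,0],[0,0,0],1]]';python3 -m inch '[[[0.14,0,0],[0,0,0],1],[[0.14,0,0],[0,0,0],1],[[0.14,0,0],[0,0,0],1],[[0.1,0,0],[0,0,0],1],[[0.1,0,0],[0,0,0],1]]'
python3 - <<'E'
from h import *
st();snap("top","t8")
E
```

```text
time: 16.9
tool_pos: [0.5528, 0.0652, 0.1673]
ee_rot: [0.574, 0.176, -0.703]
force: [-0.1, -0.2, -1.7]
width: 0.0639
time: 17.4
tool_pos: [0.5528, 0.0651, 0.1674]
ee_rot: [1.193, 0.175, -0.703]
force: [0.0, 0.4, -2.3]
width: 0.0641
{'time': 17.4, 'joints': [0.041, 0.957, -0.678, 2.146, 2.099, 1.797, -2.371], 'tool_pos': [0.553, 0.065, 0.167], 'ee_rot': [1.193, 0.175, -0.703], 'force': [0.009, 0.414, -2.313], 'width': 0.064}
```

View pics/t8.png

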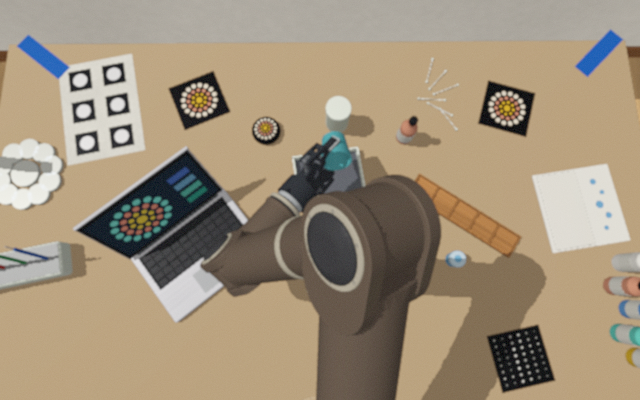

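Positive roll drives joint 7 towards its limit, so I roll the other way. That aims the mouth towards +y, so the cup shifts to -y first.

```bash
python3 -m inch '[[[-0.14,0,0],[0,0,0],1],[[-0.14,0,0],[0,0,0],1],[[-0.14,0,0],[0,0,0],1],[[-0.14,0,0],[0,0,0],1],[[-0.14,0,0],[0,0,0],1]]';python3 -m inch '[[[-0.14,0,0],[0,0,0],1],[[-0.14,0,0],[0,0,0],1],[[-0.14,0,0],[0,0,0],1],[[-0.07,0,0],[0,0,0],1]]'
python3 - <<'E'
from h import *
st()
T=tilt(-40,10,1);g=np.array([.642,-.053,.130]);plan(g-.155*T[:,0],T)
E
```

```text
time: 17.95
tool_pos: [0.5527, 0.0654, 0.1671]
ee_rot: [0.481, 0.175, -0.703]
force: [-0.1, 0.6, -1.9]
width: 0.0638
time: 18.35
tool_pos: [0.5526, 0.0656, 0.1671]
ee_rot: [-0.009, 0.175, -0.702]
force: [-0.1, 0.4, -1.1]
width: 0.0639
{'time': 18.35, 'joints': [-0.131, 0.88, -0.461, 2.157, 2.015, 1.646, -1.272], 'tool_pos': [0.553, 0.066, 0.167], 'ee_rot': [-0.009, 0.175, -0.702], 'force': [-0.091, 0.371, -1.099], 'width': 0.064}
turn [ 0.008 -0.001  0.004] shift after turn mm [ -6.  -33.4 -11.4] shift in present axes [ -5.9 -33.3 -11.6]
```

```bash
python3 -m inch '[[[0,0,0],[-6,-33,-11],1],[[-0.14,0,0],[0,0,0],1],[[-0.14,0,0],[0,0,0],1],[[-0.14,0,0],[0,0,0],1],[[-0.14,0,0],[0,0,0],1]]';python3 -m inch '[[[-0.14,0,0],[0,0,0],1],[[-0.14,0,0],[0,0,0],1],[[-0.14,0,0],[0,0,0],1],[[-0.14,0,0],[0,0,0],1],[[-0.14,0,0],[0,0,0],1]]';python3 -m inch '[[[-0.1,0,0],[0,0,0],1],[[-0.1,0,0],[0,0,0],1],[[-0.1,0,0],[0,0,0],1],[[-0.1,0,0],[0,0,0],1],[[-0.1,0,0],[0,0,0],1]]'
python3 - <<'E'
from h import *
st();snap("top","t9")
E
```

```text
time: 18.85
tool_pos: [0.5253, 0.0454, 0.1571]
ee_rot: [-0.569, 0.176, -0.703]
force: [-0.6, 0.2, -1.5]
width: 0.064
time: 19.35
tool_pos: [0.5253, 0.0455, 0.1571]
ee_rot: [-1.269, 0.176, -0.703]
force: [-0.4, -1.1, -1.6]
width: 0.0638
time: 19.85
tool_pos: [0.5253, 0.0456, 0.1569]
ee_rot: [-1.767, 0.176, -0.703]
force: [0.1, -0.2, -1.5]
width: 0.0639
{'time': 19.85, 'joints': [-0.361, 0.844, -0.162, 2.243, 1.96, 1.482, 0.3], 'tool_pos': [0.525, 0.046, 0.157], 'ee_rot': [-1.767, 0.176, -0.703], 'force': [0.069, -0.196, -1.525], 'width': 0.064}
```

View pics/t9.png

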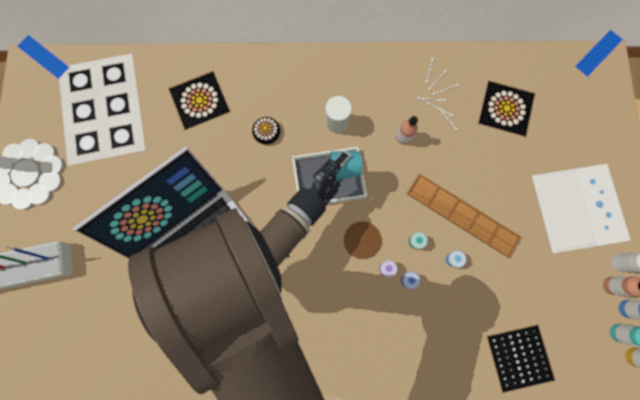

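```bash
python3 -m inch '[[[-0.08,0,0],[0,0,0],1],[[-0.08,0,0],[0,0,0],1],[[-0.08,0,0],[0,0,0],1],[[-0.08,0,0],[0,0,0],1],[[-0.08,0,0],[0,0,0],1]]';python3 -m inch '[[[-0.08,0,0],[0,0,0],1],[[-0.08,0,0],[0,0,0],1],[[-0.08,0,0],[0,0,0],1],[[-0.08,0,0],[0,0,0],1],[[-0.08,0,0],[0,0,0],1]]';python3 -m inch '[[[-0.1,0,0],[0,0,0],1],[[-0.1,0,0],[0,0,0],1],[[-0.1,0,0],[0,0,0],1],[[-0.1,0,0],[0,0,0],1],[[-0.1,0,0],[0,0,0],1]]'
python3 - <<'E'
from h import *
st();snap("top","t10");snap("side","s10");snap("wrist","w10")
E
```

```text
time: 20.4
tool_pos: [0.5252, 0.0455, 0.1566]
ee_rot: [-2.164, 0.176, -0.702]
force: [0.6, -0.8, -1.8]
width: 0.064
time: 20.9
tool_pos: [0.5252, 0.0456, 0.1567]
ee_rot: [-2.564, 0.176, -0.702]
force: [0.3, 0.2, -1.3]
width: 0.064
time: 21.4
tool_pos: [0.5252, 0.0456, 0.1566]
ee_rot: [-3.064, 0.176, -0.702]
force: [0.1, -0.4, -1.7]
width: 0.0635
{'time': 21.4, 'joints': [-0.53, 0.843, 0.039, 2.254, 1.928, 1.351, 1.526], 'tool_pos': [0.525, 0.046, 0.157], 'ee_rot': [-3.064, 0.176, -0.702], 'force': [0.07, -0.359, -1.746], 'width': 0.063}
```

View pics/t10.png

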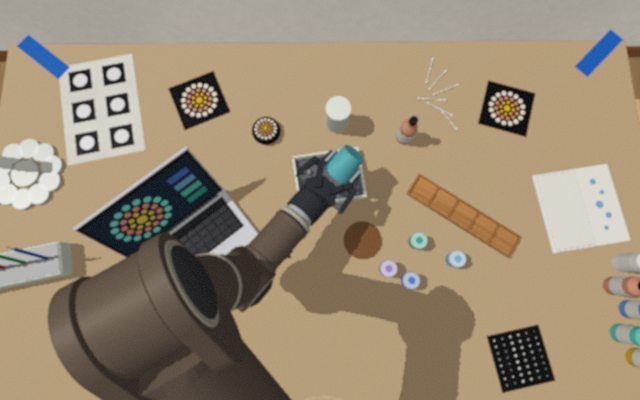

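View pics/w10.png

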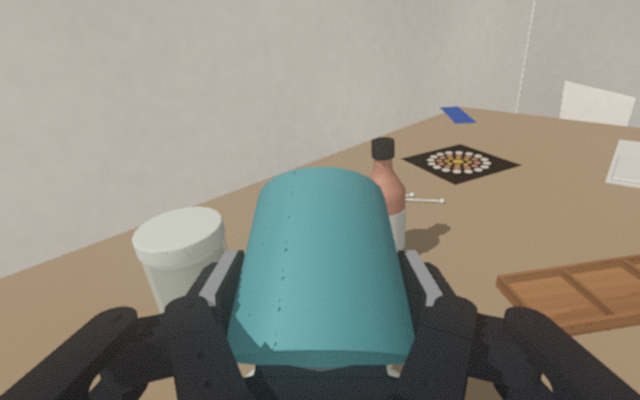

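```bash
python3 - <<'E'
import cv2
a=cv2.imread('pics/s10.png')[130:260,220:420];cv2.imwrite('pics/c.png',cv2.resize(a,(800,520),interpolation=cv2.INTER_CUBIC))
b=cv2.imread('pics/t10.png')[130:220,270:400];cv2.imwrite('pics/c2.png',cv2.resize(b,(780,540),interpolation=cv2.INTER_CUBIC))
E
```

```text
(no output)
```

View pics/c.png

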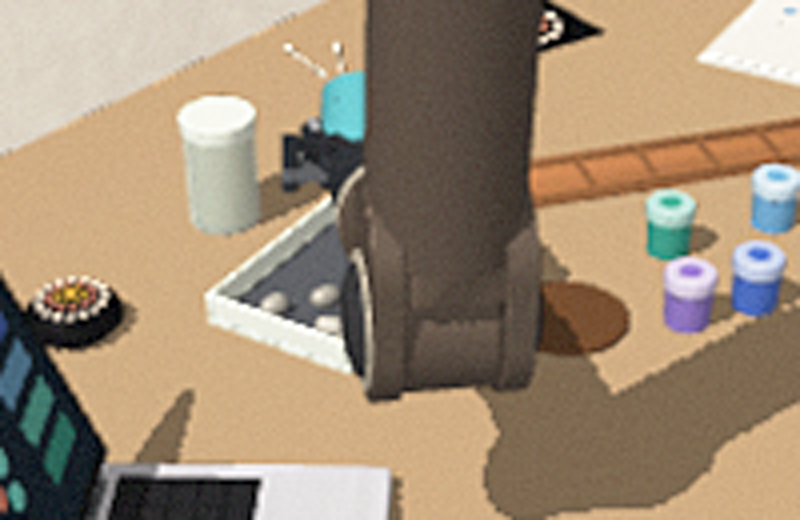

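View pics/c2.png

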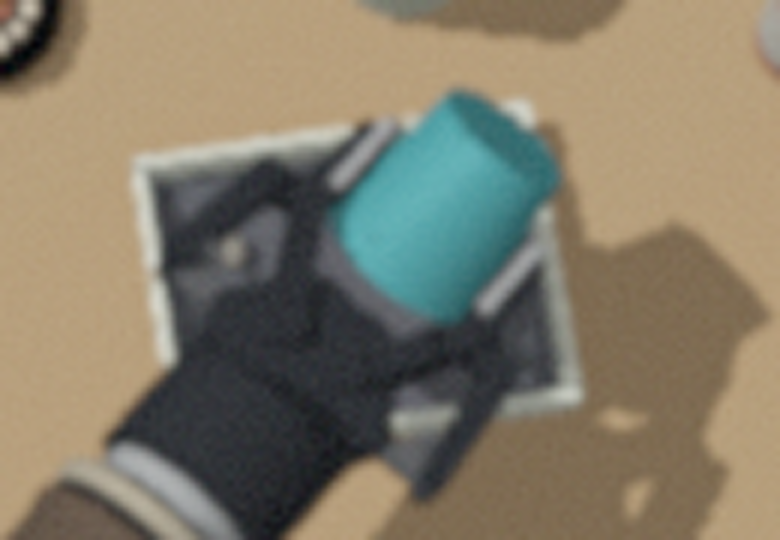

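At least three pebbles are in the tray. I shake the cup a little, tip it further, then roll back.

```bash
python3 -m inch '[[[0,0.1,0],[0,0,-8],1],[[0,0.1,0],[0,0,-8],1],[[0,0,0],[12,0,0],1],[[0,0,0],[-12,0,0],1],[[0,0,0],[12,0,0],1]]';python3 -m inch '[[[0,0,0],[-12,0,0],1],[[0,0,0],[0,0,0],1],[[0,0,0],[0,0,0],1],[[0,-0.1,0],[0,0,8],1],[[0,-0.1,0],[0,0,0],1]]';python3 -m inch '[[[0.14,0,0],[0,0,0],1],[[0.14,0,0],[0,0,0],1],[[0.14,0,0],[0,0,0],1],[[0.14,0,0],[0,0,0],1],[[0.14,0,0],[0,0,0],1]]';python3 -m inch '[[[0.14,0,0],[0,0,0],1],[[0.14,0,0],[0,0,0],1],[[0.14,0,0],[0,0,0],1],[[0.14,0,0],[0,0,0],1],[[0.14,0,0],[0,0,0],1]]';python3 -m inch '[[[0.14,0,0],[0,0,0],1],[[0.14,0,0],[0,0,0],1],[[0.14,0,0],[0,0,0],1],[[0.14,0,0],[0,0,0],1],[[0.14,0,0],[0,0,0],1]]'
python3 - <<'E'
from h import *
st()
T=tilt(-40,45,1);plan([.5,.07,.27],T)
E
```

```text
time: 22.05
tool_pos: [0.534, 0.0365, 0.1711]
ee_rot: [-3.063, -0.02, -0.715]
force: [0.1, 0.3, -1.3]
width: 0.0638
time: 22.55
tool_pos: [0.5259, 0.0438, 0.1622]
ee_rot: [-3.065, 0.179, -0.701]
force: [0.4, 0.1, -0.8]
width: 0.0637
time: 23.05
tool_pos: [0.5262, 0.0433, 0.1635]
ee_rot: [-2.357, 0.174, -0.702]
force: [-0.3, 0.3, -0.5]
width: 0.0638
time: 23.55
tool_pos: [0.5262, 0.0433, 0.1635]
ee_rot: [-1.657, 0.174, -0.702]
force: [-0.1, -1.1, -1.2]
width: 0.0637
time: 24.05
tool_pos: [0.5262, 0.0432, 0.1635]
ee_rot: [-0.957, 0.174, -0.702]
force: [-0.1, 0.6, -1.6]
width: 0.0639
{'time': 24.05, 'joints': [-0.253, 0.843, -0.284, 2.24, 1.988, 1.557, -0.455], 'tool_pos': [0.526, 0.043, 0.163], 'ee_rot': [-0.957, 0.174, -0.702], 'force': [-0.133, 0.645, -1.56], 'width': 0.064}
turn [0.925 0.562 0.295] shift after turn mm [-101.7    3.7   49. ] shift in present axes [-55.2 -78.4  59.6]
```

```bash
python3 -m inch '[[[0.137,0,0],[0,0,0],1],[[0.137,0,0],[0,0,0],1],[[0.137,0,0],[0,0,0],1],[[0.137,0,0],[0,0,0],1],[[0.137,0,0],[0,0,0],1]]';python3 -m inch '[[[0.137,0,0],[0,0,20],1],[[0.137,0,0],[0,0,20],1],[[0,0.122,0],[0,0,25],1],[[0,0.122,0],[0,0,25],1],[[0,0.122,0],[0,0,20],1]]';python3 -m inch '[[[0,0.122,0],[0,0,20],1],[[0,0.122,0],[0,0,20],1]]';
python3 - <<'E'
from h import *
st();snap("top","t11");snap("wrist","w11")
T=tilt(-90,45,1);plan(np.array([.484,-.104,.12])-.155*T[:,0],T)
E
```

```text
time: 24.55
tool_pos: [0.5261, 0.0432, 0.1634]
ee_rot: [-0.273, 0.174, -0.702]
force: [0.5, -0.8, -1.1]
width: 0.0639
time: 25.05
tool_pos: [0.5517, 0.033, 0.2701]
ee_rot: [-0.003, 0.544, -0.701]
force: [-0.4, -2.0, -1.8]
width: 0.0636
time: 25.25
tool_pos: [0.5691, 0.0183, 0.3033]
ee_rot: [-0.003, 0.787, -0.701]
force: [-0.9, -1.1, -1.9]
width: 0.064
{'time': 25.25, 'joints': [0.201, 0.454, -0.629, 2.051, 1.455, 0.909, -0.555], 'tool_pos': [0.569, 0.018, 0.303], 'ee_rot': [-0.003, 0.787, -0.701], 'force': [-0.878, -1.081, -1.898], 'width': 0.064}
turn [ 0.61   0.004 -0.613] shift after turn mm [ 60.9 -86.8 -45.9] shift in present axes [ 11.1 -64.4 -95.3]
```

View pics/t11.png

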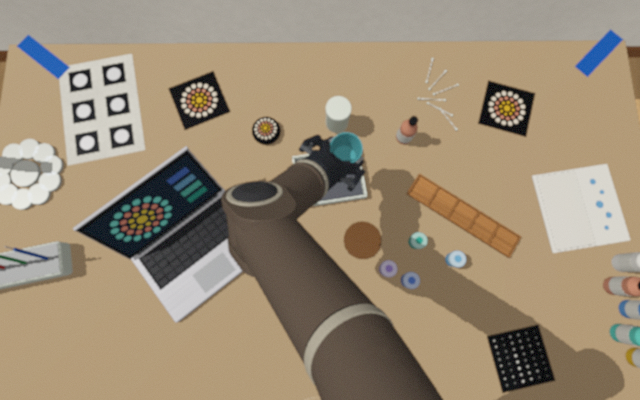

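View pics/w11.png

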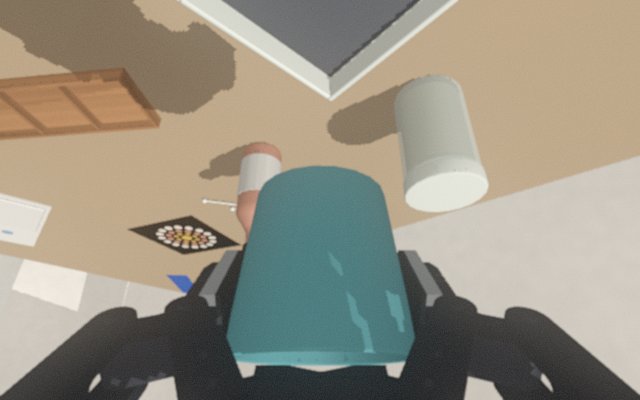

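```bash
python3 -m inch '[[[0.0875,0,-0.0875],[0,0,0],1],[[0.0875,0,-0.0875],[0,0,0],1],[[0.0875,0,-0.0875],[0,0,0],1],[[0.0875,0,-0.0875],[0,0,0],1],[[0.0875,0,-0.0875],[0,0,0],1]]';python3 -m inch '[[[0.0875,0,-0.0875],[0,0,0],1],[[0.0875,0,-0.0875],[0,0,0],1],[[0,0,0],[0,0,0],1]]'
python3 - <<'E'
from h import *
st()
T=tilt(-90,45,1);plan([.4835,.0063,.23],T)
E
```

```text
time: 25.85
tool_pos: [0.5683, 0.0188, 0.3002]
ee_rot: [-0.003, 0.775, -1.327]
force: [0.7, -0.4, -1.8]
width: 0.0636
time: 26.15
tool_pos: [0.569, 0.0186, 0.3]
ee_rot: [-0.001, 0.775, -1.57]
force: [0.8, -0.4, -1.8]
width: 0.064
{'time': 26.15, 'joints': [0.062, 0.588, -0.538, 1.81, 0.992, 1.438, -0.929], 'tool_pos': [0.569, 0.019, 0.3], 'ee_rot': [-0.001, 0.775, -1.57], 'force': [0.823, -0.435, -1.758], 'width': 0.064}
turn [ 0.002  0.01  -0.   ] shift after turn mm [ 58.2 -85.5 -40.8] shift in present axes [ 57.8 -85.4 -41.5]
```

```bash
python3 -m inch '[[[0,0.01,0],[0,0,0],1],[[0,0,0],[19,-28,-14],1],[[0,0,0],[20,-29,-14],1],[[0,0,0],[19,-28.5,-13],1],[[0,0,0],[0,0,0],1]]'
python3 - <<'E'
from h import *
st()
T=tilt(-90,45,1);plan([.4835,.0063,.153],T)
for n in("top","side"):
    p,d,K,V=snap(n,n+"12");P=cloud(d,K,V)
    for m in masks_of(n,"cup")[:1]:
        q=P[m["pixels"]];q=q[~np.isnan(q).any(1)];print(len(q),np.percentile(q,[2,98],axis=0).round(3).tolist())
        z=np.percentile(q[:,2],98);r=q[q[:,2]>z-.01];print("rim",circ(r[:,:2]),z)
    for l in("cup","cup_rim","coaster"): print(l,[(w(V,a["at"]).round(4),round(a["p"],2)) for a in mark_of(n,l)][:1])
E
```

```text
time: 26.65
tool_pos: [0.4793, 0.0054, 0.2292]
ee_rot: [-0.011, 0.788, -1.571]
force: [-0.7, -0.4, -0.6]
width: 0.0639
{'time': 26.65, 'joints': [0.066, 0.59, -0.545, 2.063, 1.031, 1.296, -1.14], 'tool_pos': [0.479, 0.005, 0.229], 'ee_rot': [-0.011, 0.788, -1.571], 'force': [-0.655, -0.367, -0.631], 'width': 0.064}
turn [ 0.011 -0.003  0.   ] shift after turn mm [ 53.2   4.2 -54.6] shift in present axes [ 53.4   4.8 -54.4]
756 [[0.449, -0.135, 0.082], [0.512, -0.08, 0.148]]
rim (array([ 0.47991734, -0.1039537 ]), np.float64(0.032346705527525665)) 0.14782250884098486
cup [(array([ 0.4837, -0.1043,  0.0816]), 0.9)]
cup_rim [(array([ 0.4805, -0.1043,  0.1449]), 0.97)]
coaster [(array([ 0.4762, -0.103 ,  0.1445]), 0.25)]
288 [[0.454, -0.136, 0.088], [0.502, -0.069, 0.151]]
rim (array([ 0.47615442, -0.08979995]), np.float64(0.045228919782970736)) 0.15129312375815868
cup [(array([ 0.4831, -0.104 ,  0.0824]), 0.86)]
cup_rim [(array([ 0.4803, -0.1032,  0.1497]), 0.66)]
coaster [(array([ 4.823e-01, -1.024e-01,  2.000e-04]), 0.56)]
```

View pics/top12.png

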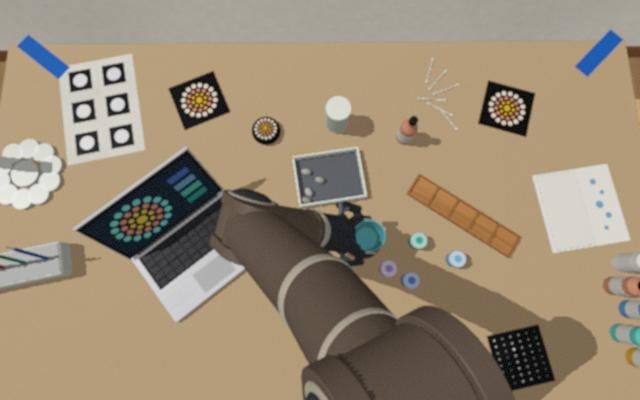

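View pics/side12.png

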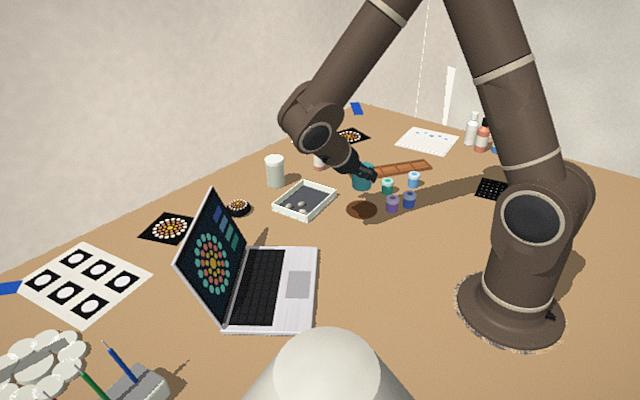

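Cup empty in the top view, rim centred where expected. I lower it onto the coaster.

```bash
python3 -m inch '[[[0.011,-0.003,0],[0,4.5,0],1],[[0,0,0],[18,0,-18],1],[[0,0,0],[18,0,-18],1],[[0,0,0],[9,0,-10],1],[[0,0,0],[5,0,-6],1]]';python3 -m inch '[[[0,0,0],[2,0,-2],1],[[0,0,0],[0,0,0],1]]'
python3 - <<'E'
from h import *
st()
T=tilt(-90,45,1);plan([.4835,.0063,.153],T)
E
```

```text
time: 27.65
tool_pos: [0.4886, 0.0083, 0.1585]
ee_rot: [0.007, 0.788, -1.57]
force: [-0.4, -0.2, -1.4]
width: 0.0638
time: 27.85
tool_pos: [0.4888, 0.0083, 0.1569]
ee_rot: [0.009, 0.788, -1.568]
force: [-0.7, 0.7, -1.2]
width: 0.0637
{'time': 27.85, 'joints': [0.026, 0.734, -0.499, 2.054, 1.122, 1.245, -1.282], 'tool_pos': [0.489, 0.008, 0.157], 'ee_rot': [0.009, 0.788, -1.568], 'force': [-0.681, 0.736, -1.208], 'width': 0.064}
turn [-0.008 -0.003 -0.002] shift after turn mm [ 4.2 -5.3 -1.3] shift in present axes [ 4.2 -5.3 -1.3]
```

```bash
python3 -m inch '[[[-0.008,-0.003,-0.002],[1.4,-5.3,1.4],1],[[0,0,0],[1,0,-1],1],[[0,0,0],[1,0,-1],1],[[0,0,0],[0,0,0],1]]'
python3 - <<'E'
from h import *
st()
T=tilt(-90,45,1);plan([.4835,.0063,.153],T)
for n in("top","side"):
    p,d,K,V=snap(n,n+"12");P=cloud(d,K,V)
    for m in masks_of(n,"cup")[:1]:
        q=P[m["pixels"]];q=q[~np.isnan(q).any(1)]
        z=np.percentile(q[:,2],98);r=q[q[:,2]>z-.008];print("rim",circ(r[:,:2]),z)
E
```

```text
time: 28.25
tool_pos: [0.4833, 0.0062, 0.1541]
ee_rot: [-0.0, 0.785, -1.571]
force: [-0.8, 0.1, -0.9]
width: 0.0638
{'time': 28.25, 'joints': [0.027, 0.736, -0.498, 2.067, 1.127, 1.241, -1.288], 'tool_pos': [0.483, 0.006, 0.154], 'ee_rot': [-0.0, 0.785, -1.571], 'force': [-0.774, 0.147, -0.9], 'width': 0.064}
turn [0. 0. 0.] shift after turn mm [ 0.7  0.2 -0.8] shift in present axes [ 0.7  0.2 -0.8]
rim (array([ 0.48439382, -0.1039343 ]), np.float64(0.03166465174132759)) 0.07229327733913256
rim (array([ 0.48279781, -0.08837865]), np.float64(0.047264084356081384)) 0.07463369546932463
```

```bash
python3 -m inch '[[[0,0,0],[0.7,0,-0.7],1],[[0,0,0],[0,0,0],1]]';python3 -m inch '[[[0,0,0],[0.7,0,-0.7],1],[[0,0,0],[0,0,0],1]]';python3 -m inch '[[[0,0,0],[0.5,0,-0.5],1],[[0,0,0],[0,0,0],1]]'
```

```text
time: 28.65
tool_pos: [0.4833, 0.0063, 0.1528]
ee_rot: [-0.001, 0.785, -1.572]
force: [1.1, 0.5, -1.3]
width: 0.0637
time: 28.85
tool_pos: [0.4833, 0.0066, 0.1525]
ee_rot: [-0.001, 0.784, -1.571]
force: [-1.9, 3.2, 6.8]
width: 0.064
time: 29.05
tool_pos: [0.4833, 0.0066, 0.1523]
ee_rot: [-0.0, 0.783, -1.571]
force: [-2.5, 4.0, 13.8]
width: 0.0643
```

```bash
python3 -m inch '[[[0,0,0],[-0.5,0,0.5],1],[[0,0,0],[0,0,0],-1],[[0,0,0],[0,0,0],-1],[[0,0,0],[0,0,0],-1],[[0,0,0],[0,0,0],-1]]';python3 -m inch '[[[0,0,0],[-20,0,0],-1],[[0,0,0],[-30,0,0],-1],[[0,0,0],[-30,0,0],-1],[[0,0,0],[-30,0,0],-1],[[0,0,0],[0,0,0],-1]]'
python3 - <<'E'
from h import *
st()
p,d,K,V=snap("wrist","w13")
for l in("cup","cup_rim","coaster"): print(l,[(w(V,a["at"]).round(4),round(a["p"],2)) for a in mark_of("wrist",l)][:1])
E
```

```text
time: 29.55
tool_pos: [0.4832, 0.0062, 0.1518]
ee_rot: [-0.001, 0.785, -1.572]
force: [0.3, 1.2, -0.4]
width: 0.0854
time: 30.05
tool_pos: [0.4839, 0.0873, 0.2319]
ee_rot: [0.005, 0.788, -1.564]
force: [0.3, 0.5, -0.1]
width: 0.0853
{'time': 30.05, 'joints': [-0.058, 0.632, -0.585, 1.986, 0.954, 1.389, -1.211], 'tool_pos': [0.484, 0.087, 0.232], 'ee_rot': [0.005, 0.788, -1.564], 'force': [0.303, 0.507, -0.055], 'width': 0.085}
cup [(array([ 0.5373, -0.3567,  0.001 ]), 0.72)]
cup_rim [(array([ 0.4844, -0.1043,  0.0718]), 0.84)]
coaster []
```

View pics/w13.png

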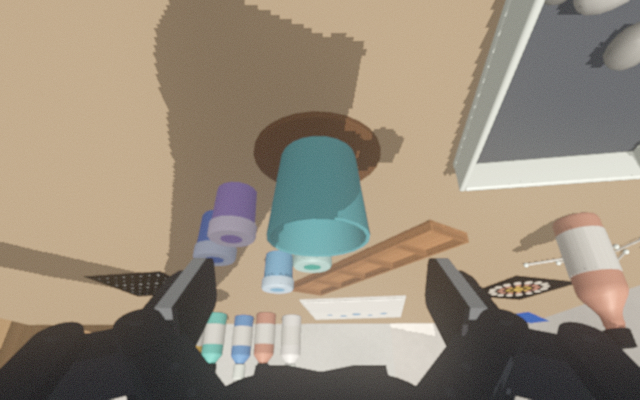

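```bash
python3 - <<'E'
from h import *
p,C=cur();plan([.42,-.10,.33],down(-.588))
E
```

```text
turn [ 0.557  0.764 -0.229] shift after turn mm [-101.1   49.   187.2] shift in present axes [ 58.3 -63.1 200.7]
```

```bash
python3 -m inch '[[[0,0,0],[-32,0,32],-1],[[0,0,0],[-32,0,32],-1],[[0.0796,0.109,-0.0327],[0,0,0],-1],[[0.0796,0.109,-0.0327],[0,0,0],-1],[[0.0796,0.109,-0.0327],[0,0,0],-1]]';python3 -m inch '[[[0.0796,0.109,-0.0327],[0,0,0],-1],[[0.0796,0.109,-0.0327],[0,0,0],-1],[[0.0796,0.109,-0.0327],[0,0,0],-1],[[0.0796,0.109,-0.0327],[0,0,0],-1]]'
python3 - <<'E'
from h import *
p,C=cur();plan([.36,.0,.36],down(-.588));st()
E
```

```text
time: 30.75
tool_pos: [0.4834, 0.0831, 0.3196]
ee_rot: [0.132, 1.121, -1.707]
force: [-0.3, -0.3, -0.2]
width: 0.0857
time: 31.15
tool_pos: [0.4833, 0.0828, 0.3193]
ee_rot: [-2.835, 1.567, 1.285]
force: [-0.5, 0.6, 0.3]
width: 0.0855
turn [-0.005 -0.003  0.001] shift after turn mm [-40.7 -56.7 137.3] shift in present axes [-41.1 -56.1 137.4]
{'time': 31.15, 'joints': [0.335, 0.377, -0.737, 1.975, 0.317, 0.904, -1.159], 'tool_pos': [0.483, 0.083, 0.319], 'ee_rot': [-2.835, 1.567, 1.285], 'force': [-0.545, 0.624, 0.268], 'width': 0.086}
```

Now I measure the pots, rack, cup, pebbles and screen.

```bash
cat >> h.py <<'E'
def pots(n):
    p,d,K,V=snap(n,"pots_"+n);P=cloud(d,K,V);o=[]
    m=(P[...,2]>.038)&(P[...,2]<.056)&(P[...,0]<.75)&(P[...,0]>.25)&(P[...,1]<-.04)&(P[...,1]>-.55)
    k,lab,s,c=cv2.connectedComponentsWithStats(m.astype(np.uint8))
    for i in range(1,k):
        if s[i,4]>40:
            q=P[lab==i];print(n,s[i,4],"mid",np.round(((q.max(0)+q.min(0))/2)[:2],4),"ext",np.round(np.ptp(q,axis=0),3),"zmax",q[:,2].max().round(3),c[i].round(),p[int(c[i][1]),int(c[i][0])])
    return p,d,K,V,P
E
python3 - <<'E'
from h import *
p,d,K,V,P=pots("top");
for l in ("pot1","pebble1_mid","rack","coaster","cup"):
    print(l,[(w(V,a["at"]).round(4).tolist(),round(a["p"],2)) for a in mark_of("top",l)][:7])
m=(P[...,2]>.0085)&(P[...,2]<.016)&(P[...,0]<.7)&(P[...,0]>.4)&(P[...,1]<-.2)&(P[...,1]>-.52)
k,lab,s,c=cv2.connectedComponentsWithStats(m.astype(np.uint8))
for i in range(1,k):
    if s[i,4]>60:
        q=P[lab==i];print("rack",s[i,4],cv2.minAreaRect((q[:,:2]*1000).astype(np.float32)))
pots("side");screen("side")
E
```

```text
top 76 mid [ 0.4845 -0.1052] ext [0.058 0.056 0.018] zmax 0.056 [369. 234.] [116 111  58]
top 223 mid [ 0.4769 -0.2351] ext [0.038 0.039 0.012] zmax 0.05 [419. 240.] [ 96 110  31]
top 228 mid [ 0.4331 -0.3236] ext [0.038 0.04  0.012] zmax 0.05 [457. 258.] [140 118  77]
top 227 mid [ 0.4114 -0.1601] ext [0.037 0.039 0.012] zmax 0.051 [389. 268.] [147  96 113]
top 232 mid [ 0.3831 -0.2111] ext [0.037 0.038 0.013] zmax 0.051 [411. 280.] [135  82  56]
pot1 [([0.4285, -0.3218, 0.0], 0.72), ([0.3809, -0.2111, 0.0006], 0.72), ([0.4774, -0.2329, -0.0012], 0.58), ([0.407, -0.1598, -0.0053], 0.5)]
pebble1_mid [([0.5815, 0.036, 0.0137], 0.58), ([0.4073, -0.1605, -0.0052], 0.58)]
rack [([0.5216, 0.3527, 0.0213], 0.65), ([0.5466, -0.3599, -0.0035], 0.62)]
coaster [([0.4833, -0.1028, 0.0006], 0.68), ([0.7954, -0.0446, -0.0005], 0.56)]
cup [([0.4866, -0.103, 0.0056], 0.77), ([0.658, 0.0357, 0.0129], 0.66), ([0.6346, 0.003, 0.0121], 0.2)]
rack 337 ((543.4827270507812, -358.5955810546875), (294.7400207519531, 63.436771392822266), 56.09188461303711)
rack 156 ((545.5972900390625, -379.29119873046875), (172.7789306640625, 38.73321533203125), 57.51419448852539)
side 90 mid [ 0.4293 -0.3241] ext [0.04  0.044 0.013] zmax 0.051 [414. 175.] [129 105  64]
side 93 mid [ 0.4735 -0.2365] ext [0.041 0.046 0.013] zmax 0.051 [388. 181.] [ 97 109  58]
side 79 mid [ 0.4892 -0.1224] ext [0.047 0.029 0.017] zmax 0.055 [362. 192.] [161 158  85]
side 111 mid [ 0.3792 -0.2133] ext [0.038 0.044 0.015] zmax 0.053 [410. 194.] [186 107  76]
side 113 mid [ 0.4063 -0.1586] ext [0.037 0.039 0.013] zmax 0.052 [393. 199.] [191 112 137]
side 98 mid [ 0.473 -0.092] ext [0.05  0.044 0.017] zmax 0.055 [362. 202.] [112 111  61]
side 4811 [ 0.74   0.575 -0.349] open 1.928 yaw 0.66 [0.538 0.388 0.133]
```

View pics/pots_top.png

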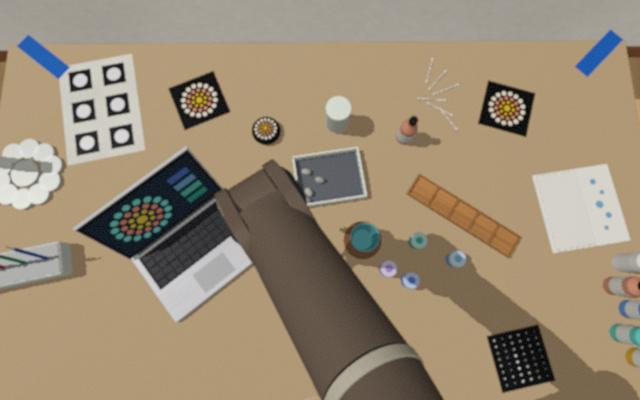

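```bash
python3 -m inch '[[[-0.005,-0.003,0.001],[0,21.4,33.6],-1],[[0,0,0],[0,21.4,33.6],-1],[[0,0,0],[0,21.4,33.6],-1],[[0,0,0],[0,21.4,33.6],-1],[[0,0,0],[0,21.4,33.6],-1]]';python3 -m inch '[[[0,0,0],[0,21.4,33.6],-1],[[0,0,0],[0,21.4,33.6],-1],[[0,0,0],[0,21.4,33.6],-1],[[0,0,0],[0,0,0],-1]]'
python3 - <<'E'
from h import *
plan([.4755,-.235,.189],down(-.592));st()
p,d,K,V=snap("wrist","w14")
print([(w(V,a["at"]).round(4).tolist(),round(a["p"],2)) for a in mark_of("wrist","pot1")][:7])
E
```

```text
time: 32.1
tool_pos: [0.4801, -0.1162, 0.3207]
ee_rot: [0.568, 1.567, -1.583]
force: [-0.4, 0.7, -0.2]
width: 0.0853
time: 32.5
tool_pos: [0.4775, -0.2403, 0.3204]
ee_rot: [0.378, 1.565, -1.782]
force: [0.7, -0.0, 0.3]
width: 0.0853
turn [ 0.003  0.005 -0.002] shift after turn mm [131.4  -4.6  -3.3] shift in present axes [131.4  -4.9  -4. ]
{'time': 32.5, 'joints': [0.866, 0.424, -0.628, 1.878, 0.312, 0.937, -0.496], 'tool_pos': [0.477, -0.24, 0.32], 'ee_rot': [0.378, 1.565, -1.782], 'force': [0.725, -0.027, 0.314], 'width': 0.085}
[([0.4113, -0.1626, 0.0001], 0.95), ([0.3824, -0.2089, 0.0008], 0.92), ([0.4332, -0.3272, 0.0005], 0.87), ([0.476, -0.2355, 0.0017], 0.84)]
```

View pics/w14.png

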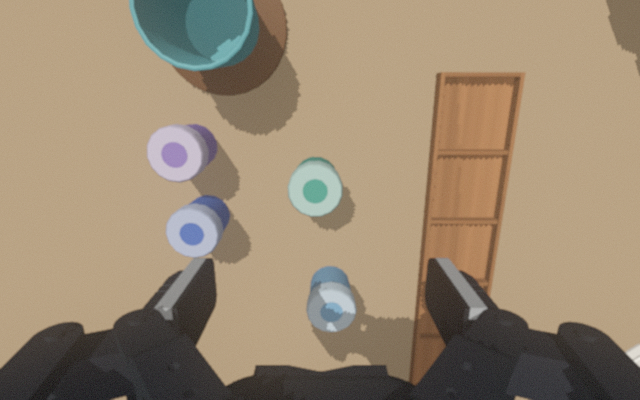

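Wrist and top camera agree to about 3 mm, and the cup is visibly empty. I lower onto the green pot.

```bash
python3 -m inch '[[[0.003,0.005,-0.002],[0,-4,-4],-1],[[0,0,0],[40,0,0],-1],[[0,0,0],[40,0,0],-1],[[0,0,0],[35,0,0],-1],[[0,0,0],[16,0,0],-1]]' 25;python3 - <<'E'
from h import *
plan([.476,-.2353,.189],down(-.592));st();snap("wrist","w15")
E
```

```text
time: 33.1
tool_pos: [0.4766, -0.2262, 0.1874]
ee_rot: [-2.157, 1.566, 1.973]
force: [-0.3, -0.1, -0.5]
width: 0.0851
turn [ 0.01  -0.003  0.004] shift after turn mm [-1.6  4.6  7.9] shift in present axes [-1.7  4.5  7.9]
{'time': 33.1, 'joints': [0.759, 0.605, -0.529, 1.985, 0.469, 0.677, -0.649], 'tool_pos': [0.477, -0.226, 0.187], 'ee_rot': [-2.157, 1.566, 1.973], 'force': [-0.295, -0.064, -0.504], 'width': 0.085}
```

View pics/w15.png

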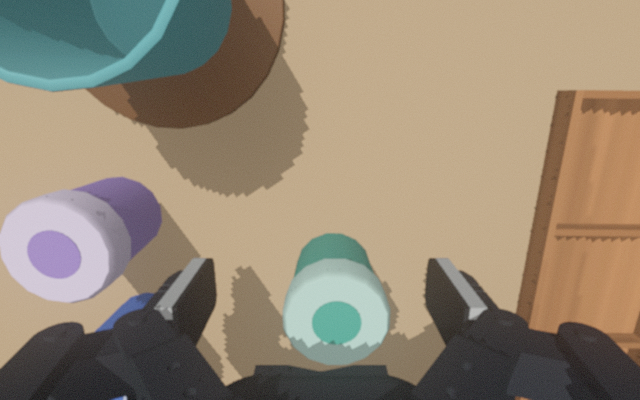

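```bash
python3 -m inch '[[[0.01,-0.003,0.004],[-1,4.5,8],-1],[[0,0,0],[0,0,0],-1]]' 25;python3 - <<'E'
from h import *
plan([.476,-.2353,.189],down(-.592));st()
E
```

```text
time: 33.35
tool_pos: [0.4773, -0.2384, 0.1922]
ee_rot: [1.457, 1.565, -0.71]
force: [-0.7, -0.3, 0.7]
width: 0.0854
turn [-0.004  0.001 -0.006] shift after turn mm [ 3.2 -2.8 -1.9] shift in present axes [ 3.2 -2.8 -1.9]
{'time': 33.35, 'joints': [0.773, 0.6, -0.524, 1.973, 0.468, 0.683, -0.64], 'tool_pos': [0.477, -0.238, 0.192], 'ee_rot': [1.457, 1.565, -0.71], 'force': [-0.698, -0.334, 0.686], 'width': 0.085}
```

```bash
python3 -m inch '[[[-0.004,0,-0.006],[3,-1.5,-2],-1],[[0,0,0],[0,0,0],-1],[[0,0,0],[0,0,0],1],[[0,0,0],[0,0,0],1],[[0,0,0],[0,0,0],1]]' 25;python3 -m inch '[[[0,0,0],[0,0,0],1],[[0,0,0],[0,0,0],1],[[0,0,0],[0,0,0],1]]';python3 - <<'E'
from h import *
plan([.476,-.2353,.189],down(-.592));st()
E
```

```text
time: 33.85
tool_pos: [0.4766, -0.2354, 0.1882]
ee_rot: [-1.376, 1.569, 2.745]
force: [0.0, 0.0, 1.1]
width: 0.0441
time: 34.15
tool_pos: [0.4766, -0.2354, 0.1882]
ee_rot: [-1.3, 1.569, 2.821]
force: [-1.8, 0.3, 5.2]
width: 0.0394
turn [0.001 0.001 0.002] shift after turn mm [-0.8 -0.5  0.2] shift in present axes [-0.8 -0.5  0.2]
{'time': 34.15, 'joints': [0.769, 0.607, -0.524, 1.976, 0.47, 0.682, -0.641], 'tool_pos': [0.477, -0.235, 0.188], 'ee_rot': [-1.3, 1.569, 2.821], 'force': [-1.819, 0.315, 5.202], 'width': 0.039}
```

```bash
python3 -m inch '[[[0,0,0],[-20,0,0],1],[[0,0,0],[-40,0,0],1],[[0,0,0],[0,41,-17],1],[[0,0,0],[0,41,-17],1],[[0,0,0],[0,41,-16],1]]';python3 -m inch '[[[0,0,0],[0,0,0],1],[[0,0,0],[0,0,0],1]]'; python3 - <<'E'
from h import *
plan([.607,-.262,.193],down(-.592));st()
p,d,K,V=snap("wrist","w16");snap("side","s16")
p,d,K,V=snap("top","t16");P=cloud(d,K,V)
m=(P[...,2]>.0085)&(P[...,2]<.016)&(P[...,0]<.7)&(P[...,0]>.4)&(P[...,1]<-.2)&(P[...,1]>-.52)
q=P[m];a=np.array([.83,-.558]);b=np.array([.558,.83]);r=q[:,:2]-[.542,-.3585]
print(np.percentile(r@a,[0.5,99.5]),np.percentile(r@b,[.5,99.5]))
E
```

```text
time: 34.65
tool_pos: [0.608, -0.2632, 0.2482]
ee_rot: [-1.109, 1.569, 3.011]
force: [0.8, -0.4, -0.7]
width: 0.039
time: 34.85
tool_pos: [0.607, -0.2621, 0.2466]
ee_rot: [-1.579, 1.567, 2.543]
force: [-0.3, 0.1, -1.4]
width: 0.0395
turn [ 0.001 -0.     0.004] shift after turn mm [53.6 -0.1 -0.1] shift in present axes [53.6  0.1 -0.1]
{'time': 34.85, 'joints': [0.698, 0.698, -0.547, 1.614, 0.421, 0.954, -0.583], 'tool_pos': [0.607, -0.262, 0.247], 'ee_rot': [-1.579, 1.567, 2.543], 'force': [-0.264, 0.052, -1.428], 'width': 0.04}
[-0.12666002  0.0332152 ] [-0.13868954  0.1481929 ]
```

View pics/w16.png

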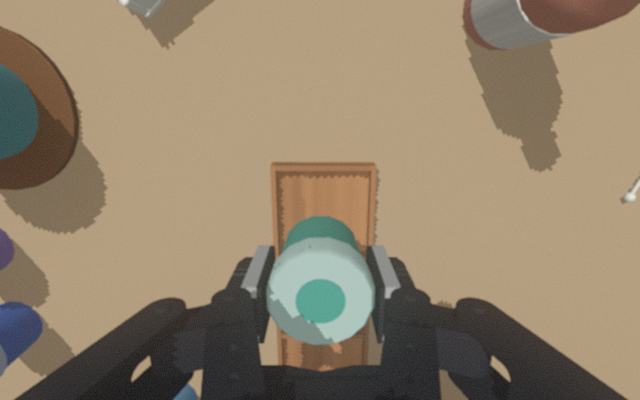

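View pics/t16.png

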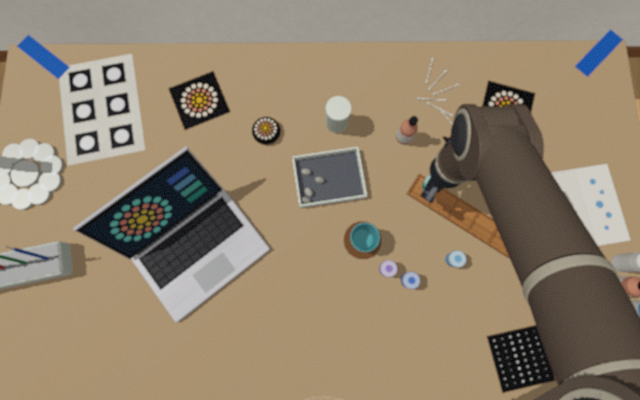

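```bash
python3 -m inch '[[[0,0,0],[25,0,0],1],[[0,0,0],[15,0,0],1],[[0,0,0],[8,0,0],1],[[0,0,0],[4,0,0],1],[[0,0,0],[0,0,0],1]]';  python3 - <<'E'
from h import *
plan([.607,-.262,.191],down(-.592));st();snap("wrist","w17")
E
```

```text
time: 35.5
tool_pos: [0.6064, -0.2625, 0.1954]
ee_rot: [-1.413, 1.568, 2.708]
force: [0.5, -0.6, -0.5]
width: 0.0391
turn [0.001 0.    0.003] shift after turn mm [ 4.4  0.2 -0.7] shift in present axes [ 4.4  0.3 -0.7]
{'time': 35.5, 'joints': [0.68, 0.758, -0.517, 1.641, 0.46, 0.87, -0.614], 'tool_pos': [0.606, -0.262, 0.195], 'ee_rot': [-1.413, 1.568, 2.708], 'force': [0.485, -0.607, -0.51], 'width': 0.039}
```

View pics/w17.png

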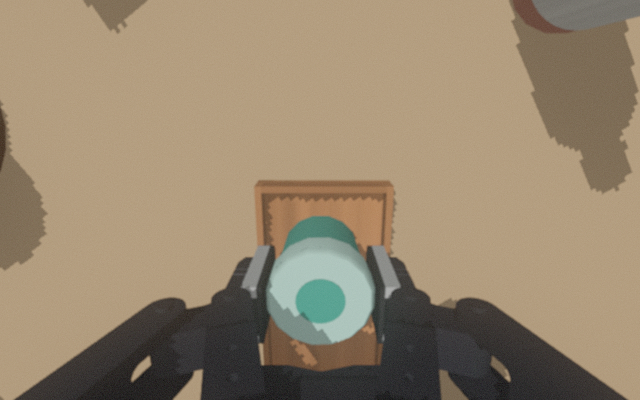

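```bash
python3 -m inch '[[[0,0,0],[2.5,0,0],1],[[0,0,0],[1,0,0],1],[[0,0,0],[0,0,0],1]]'; python3 -m inch '[[[0,0,0],[1,0,0],1],[[0,0,0],[0,0,0],1]]'
```

```text
time: 35.85
tool_pos: [0.6066, -0.2625, 0.1924]
ee_rot: [-1.381, 1.569, 2.74]
force: [0.1, 0.3, -0.2]
width: 0.0392
time: 36.05
tool_pos: [0.6067, -0.2625, 0.1913]
ee_rot: [-1.427, 1.569, 2.694]
force: [-0.4, 0.1, 0.5]
width: 0.0394
```

```bash
python3 -m inch '[[[0,0,0],[1,0,0],1],[[0,0,0],[0,0,0],1]]'; python3 -m inch '[[[0,0,0],[0.5,0,0],1],[[0,0,0],[0,0,0],1]]'
```

```text
time: 36.25
tool_pos: [0.6067, -0.2624, 0.1913]
ee_rot: [-1.164, 1.569, 2.957]
force: [-2.4, 0.7, 8.4]
width: 0.0395
time: 36.45
tool_pos: [0.6067, -0.2624, 0.1913]
ee_rot: [-1.051, 1.569, 3.07]
force: [-4.2, 1.2, 12.1]
width: 0.0396
```

```bash
python3 -m inch '[[[0,0,0],[-0.7,0,0],1],[[0,0,0],[0,0,0],-1],[[0,0,0],[0,0,0],-1],[[0,0,0],[0,0,0],-1],[[0,0,0],[-20,0,0],-1]]'; python3 -m inch '[[[0,0,0],[-40,0,0],-1],[[0,0,0],[-30,0,0],-1],[[0,0,0],[0,-44,5],-1],[[0,0,0],[0,-44,5],-1],[[0,0,0],[0,-44,5],-1]]';python3 -m inch '[[[0,0,0],[0,-44,5],-1],[[0,0,0],[0,-43,5],-1],[[0,0,0],[0,0,0],-1]]'
python3 - <<'E'
from h import *
plan([.411,-.1612,.189],down(-.592));st()
p,d,K,V=snap("wrist","w18")
print([(w(V,a["at"]).round(4).tolist(),round(a["p"],2)) for a in mark_of("wrist","pot1")][:7])
pots("top")
E
```

```text
time: 36.95
tool_pos: [0.6054, -0.2623, 0.2077]
ee_rot: [-1.374, 1.564, 2.747]
force: [-0.0, 0.1, 0.3]
width: 0.0855
time: 37.45
tool_pos: [0.4874, -0.2007, 0.2806]
ee_rot: [-1.436, 1.569, 2.685]
force: [-0.3, 0.5, -0.2]
width: 0.0857
time: 37.75
tool_pos: [0.4061, -0.1591, 0.2801]
ee_rot: [-1.026, 1.563, 3.097]
force: [0.5, -0.4, 0.9]
width: 0.0855
turn [0.002 0.004 0.007] shift after turn mm [91.1  5.2 -1. ] shift in present axes [91.1  5.9 -1.3]
{'time': 37.75, 'joints': [0.83, 0.338, -0.668, 2.131, 0.3, 0.773, -0.619], 'tool_pos': [0.406, -0.159, 0.28], 'ee_rot': [-1.026, 1.563, 3.097], 'force': [0.501, -0.394, 0.925], 'width': 0.086}
[([0.4153, -0.1624, 0.0021], 0.96), ([0.3809, -0.2111, 0.0003], 0.66)]
top 44 mid [ 0.7391 -0.2169] ext [0.018 0.036 0.017] zmax 0.055 [404. 136.] [114 126 140]
top 218 mid [ 0.6068 -0.262 ] ext [0.039 0.039 0.016] zmax 0.054 [427. 187.] [135 155  46]
top 73 mid [ 0.4845 -0.1066] ext [0.057 0.053 0.018] zmax 0.056 [369. 233.] [115 112  56]
top 89 mid [ 0.4126 -0.1489] ext [0.035 0.018 0.011] zmax 0.051 [384. 267.] [199 178 187]
```

View pics/pots_top.png

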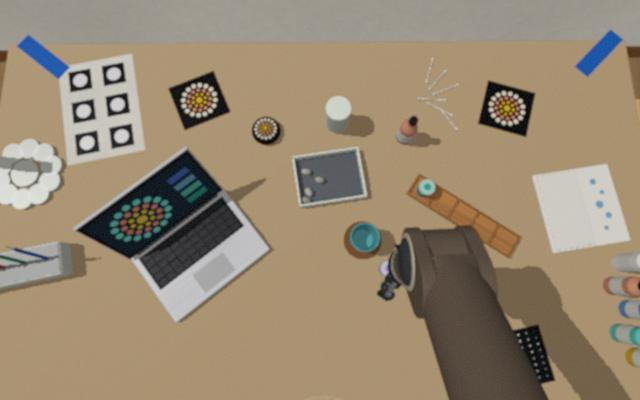

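Green stands in the rack. I lower onto violet.

```bash
python3 -m inch '[[[0.002,0.004,0.007],[0,5.5,-1],-1],[[0,0,0],[35,0,0],-1],[[0,0,0],[35,0,0],-1],[[0,0,0],[15,0,0],-1],[[0,0,0],[0,0,0],-1]]';python3 - <<'E'
from h import *
plan([.4115,-.161,.1885],down(-.592));st()
E
```

```text
time: 38.4
tool_pos: [0.417, -0.1634, 0.1937]
ee_rot: [2.843, 1.567, 0.679]
force: [-0.1, 0.5, 0.2]
width: 0.0853
turn [-0.001 -0.004 -0.001] shift after turn mm [ 5.2 -5.9  1.1] shift in present axes [ 5.2 -5.9  1.1]
{'time': 38.4, 'joints': [0.72, 0.501, -0.555, 2.17, 0.47, 0.584, -0.771], 'tool_pos': [0.417, -0.163, 0.194], 'ee_rot': [2.843, 1.567, 0.679], 'force': [-0.12, 0.454, 0.211], 'width': 0.085}
```

```bash
python3 -m inch '[[[0,-0.004,0],[5,-6,1],-1],[[0,0,0],[0,0,0],-1],[[0,0,0],[0,0,0],-1]]';python3 - <<'E'
from h import *
plan([.4115,-.161,.1885],down(-.592))
E
python3 -m inch '[[[0,0,0],[0,0,0],1],[[0,0,0],[0,0,0],1],[[0,0,0],[0,0,0],1],[[0,0,0],[0,0,0],1],[[0,0,0],[0,0,0],1]]' 25;python3 - <<'E'
from h import *
plan([.4115,-.161,.1885],down(-.592));st();snap("wrist","w19")
E
```

```text
time: 38.7
tool_pos: [0.4114, -0.161, 0.1915]
ee_rot: [1.53, 1.565, -0.634]
force: [-0.1, -0.5, -0.5]
width: 0.0849
turn [-0.001  0.    -0.006] shift after turn mm [ 3.   0.1 -0. ] shift in present axes [ 3.   0.1 -0. ]
time: 39.2
tool_pos: [0.4113, -0.161, 0.1912]
ee_rot: [1.467, 1.565, -0.697]
force: [0.2, 0.2, 5.6]
width: 0.039
turn [-0.002  0.001 -0.006] shift after turn mm [ 2.7  0.2 -0.1] shift in present axes [ 2.8  0.2 -0.1]
{'time': 39.2, 'joints': [0.711, 0.496, -0.546, 2.187, 0.482, 0.569, -0.788], 'tool_pos': [0.411, -0.161, 0.191], 'ee_rot': [1.467, 1.565, -0.697], 'force': [0.156, 0.174, 5.594], 'width': 0.039}
```

View pics/w19.png

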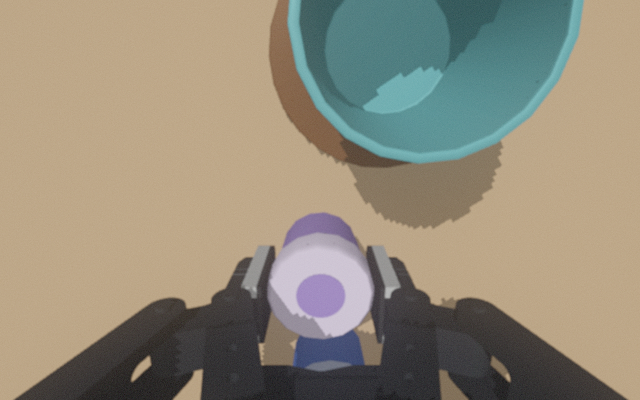

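```bash
python3 -m inch '[[[0,0,0],[-20,0,0],1],[[0,0,0],[-30,0,0],1],[[0,0,0],[-25,0,0],1],[[0,0,0],[0,44,6.5],1],[[0,0,0],[0,44,6.5],1]]';python3 -m inch '[[[0,0,0],[0,44,6.5],1],[[0,0,0],[0,44,6.5],1],[[0,0,0],[0,43,6.5],1],[[0,0,0],[0,0,0],1],[[0,0,0],[0,0,0],1]]'; python3 - <<'E'
from h import *
plan([.5755,-.3105,.1945],down(-.592));st();snap("wrist","w20")
E
```

```text
time: 39.75
tool_pos: [0.4772, -0.2214, 0.2679]
ee_rot: [1.419, 1.563, -0.744]
force: [0.3, 0.6, -1.1]
width: 0.0394
time: 40.25
tool_pos: [0.5742, -0.3103, 0.2659]
ee_rot: [1.607, 1.567, -0.558]
force: [-0.3, 0.5, -0.9]
width: 0.0388
turn [-0.002 -0.    -0.003] shift after turn mm [71.4  1.1 -0.6] shift in present axes [71.5  0.9 -0.5]
{'time': 40.25, 'joints': [0.8, 0.663, -0.562, 1.627, 0.411, 0.968, -0.496], 'tool_pos': [0.574, -0.31, 0.266], 'ee_rot': [1.607, 1.567, -0.558], 'force': [-0.272, 0.487, -0.884], 'width': 0.039}
```

View pics/w20.png

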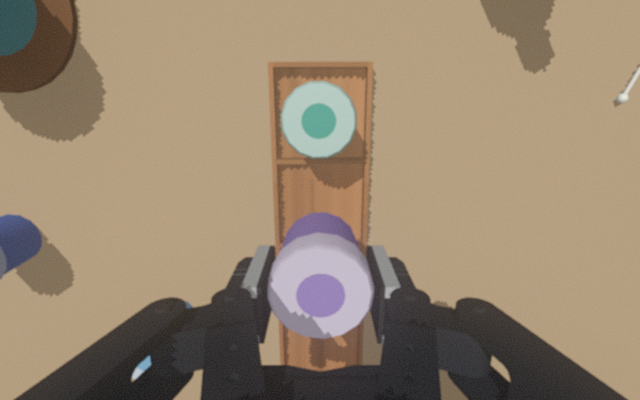

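```bash
python3 -m inch '[[[0,0,0],[30,1,-0.5],1],[[0,0,0],[25,0,0],1],[[0,0,0],[10,0,0],1],[[0,0,0],[3,0,0],1],[[0,0,0],[0,0,0],1]]';  python3 - <<'E'
from h import *
plan([.5755,-.3105,.1945],down(-.592));st();snap("wrist","w21")
E
```

```text
time: 40.8
tool_pos: [0.5756, -0.31, 0.1995]
ee_rot: [1.537, 1.566, -0.626]
force: [-0.1, 0.5, 0.8]
width: 0.0395
turn [-0.001  0.    -0.005] shift after turn mm [5.  0.2 0.5] shift in present axes [5.  0.1 0.5]
{'time': 40.8, 'joints': [0.772, 0.743, -0.524, 1.662, 0.465, 0.859, -0.537], 'tool_pos': [0.576, -0.31, 0.199], 'ee_rot': [1.537, 1.566, -0.626], 'force': [-0.116, 0.506, 0.762], 'width': 0.04}
```

View pics/w21.png

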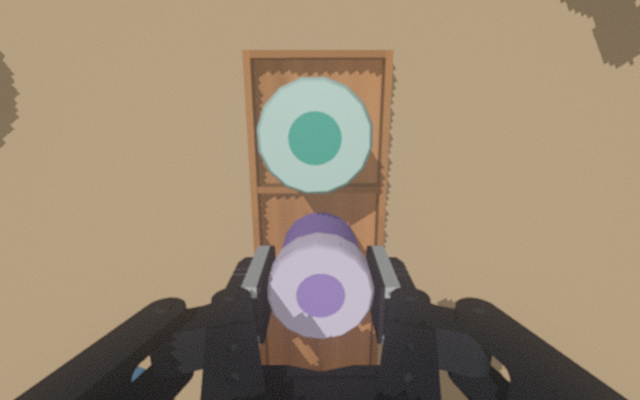

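```bash
python3 -m inch '[[[0,0,0],[3,0,0],1],[[0,0,0],[1,0,0],1],[[0,0,0],[0,0,0],1]]'; python3 -m inch '[[[0,0,0],[1,0,0],1],[[0,0,0],[0,0,0],1]]'; python3 -m inch '[[[0,0,0],[0.7,0,0],1],[[0,0,0],[0,0,0],1]]'
```

```text
time: 41.15
tool_pos: [0.5756, -0.3105, 0.1952]
ee_rot: [1.498, 1.565, -0.666]
force: [0.4, 0.4, -0.3]
width: 0.0393
time: 41.35
tool_pos: [0.5758, -0.3105, 0.1944]
ee_rot: [1.498, 1.565, -0.667]
force: [-1.4, 0.5, 3.3]
width: 0.0393
time: 41.55
tool_pos: [0.5758, -0.3105, 0.1943]
ee_rot: [1.453, 1.565, -0.712]
force: [-2.2, 0.6, 9.3]
width: 0.0396
```

```bash
python3 -m inch '[[[0,0,0],[-0.7,0,0],1],[[0,0,0],[0,0,0],-1],[[0,0,0],[0,0,0],-1],[[0,0,0],[0,0,0],-1],[[0,0,0],[-20,0,0],-1]]'; python3 -m inch '[[[0,0,0],[-40,0,0],-1],[[0,0,0],[-30,0,0],-1],[[0,0,0],[0,-43,5],-1],[[0,0,0],[0,-43,5],-1],[[0,0,0],[0,-43,5],-1]]';python3 -m inch '[[[0,0,0],[0,-43,5],-1],[[0,0,0],[0,-43,5],-1],[[0,0,0],[0,0,0],-1],[[0,0,0],[0,0,0],-1]]'
python3 - <<'E'
from h import *
plan([.3825,-.211,.1885],down(-.592));st()
p,d,K,V=snap("wrist","w22")
print([(w(V,a["at"]).round(4).tolist(),round(a["p"],2)) for a in mark_of("wrist","pot1")][:7])
pots("top");pots("side")
E
```

```text
time: 42.05
tool_pos: [0.5744, -0.3101, 0.2113]
ee_rot: [-0.124, 1.57, -2.288]
force: [-1.2, -0.6, 0.6]
width: 0.0855
time: 42.55
tool_pos: [0.4585, -0.2497, 0.2832]
ee_rot: [1.511, 1.566, -0.653]
force: [0.6, -0.6, -0.1]
width: 0.0856
time: 42.95
tool_pos: [0.3826, -0.2107, 0.2833]
ee_rot: [1.376, 1.565, -0.789]
force: [0.2, 0.1, 0.4]
width: 0.0853
turn [-0.002  0.001 -0.006] shift after turn mm [94.8  0.1  0.3] shift in present axes [94.8 -0.5  0.2]
{'time': 42.95, 'joints': [0.964, 0.329, -0.671, 2.131, 0.299, 0.766, -0.491], 'tool_pos': [0.383, -0.211, 0.283], 'ee_rot': [1.376, 1.565, -0.789], 'force': [0.245, 0.1, 0.422], 'width': 0.085}
[([0.4336, -0.3279, -0.0022], 0.76), ([0.5791, -0.3129, 0.006], 0.61), ([0.3809, -0.2098, -0.0003], 0.59)]
top 45 mid [ 0.7395 -0.2168] ext [0.02  0.037 0.018] zmax 0.056 [404. 137.] [113 122 140]
top 214 mid [ 0.6069 -0.2622] ext [0.038 0.039 0.014] zmax 0.053 [427. 187.] [133 151  45]
top 220 mid [ 0.5766 -0.3097] ext [0.038 0.038 0.016] zmax 0.054 [447. 198.] [176 112 135]
top 72 mid [ 0.4858 -0.1065] ext [0.055 0.054 0.017] zmax 0.056 [369. 232.] [108 105  54]
top 166 mid [ 0.3832 -0.2061] ext [0.037 0.028 0.012] zmax 0.051 [409. 279.] [182 122  93]
side 45 mid [ 0.7368 -0.2137] ext [0.026 0.035 0.018] zmax 0.056 [320. 159.] [173 183 190]
side 83 mid [ 0.573  -0.3107] ext [0.04  0.043 0.015] zmax 0.053 [375. 163.] [207 150 174]
side 88 mid [ 0.6033 -0.2624] ext [0.037 0.042 0.016] zmax 0.054 [359. 165.] [188 203 158]
side 60 mid [ 0.4305 -0.3227] ext [0.032 0.039 0.013] zmax 0.051 [412. 175.] [218 186 142]
side 83 mid [ 0.4888 -0.1204] ext [0.046 0.033 0.017] zmax 0.056 [362. 192.] [155 149  78]
side 106 mid [ 0.3794 -0.2114] ext [0.036 0.041 0.014] zmax 0.052 [410. 194.] [191 105  71]
side 91 mid [ 0.4728 -0.0921] ext [0.05  0.044 0.018] zmax 0.056 [361. 202.] [140 136  74]
```

View pics/w22.png

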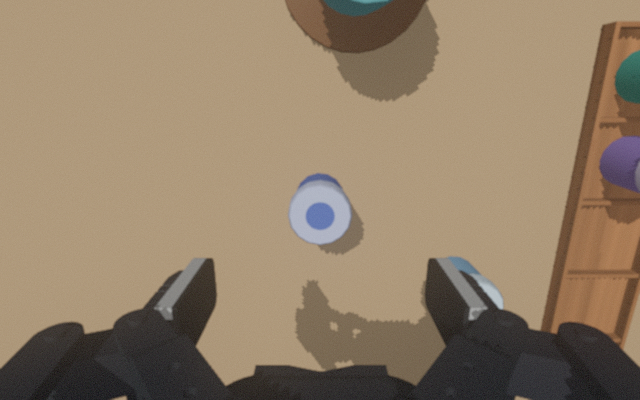

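```bash
python3 -m inch '[[[-0.002,0.001,-0.006],[35,0,0],-1],[[0,0,0],[35,0,0],-1],[[0,0,0],[20,0,0],-1],[[0,0,0],[3,0,0],-1],[[0,0,0],[0,0,0],-1]]';python3 - <<'E'
from h import *
plan([.3827,-.211,.1885],down(-.592))
E
```

```text
time: 43.65
tool_pos: [0.3837, -0.2105, 0.1895]
ee_rot: [-2.031, 1.568, 2.09]
force: [-0.2, 0.6, 1.3]
width: 0.0856
turn [ 0.001 -0.001  0.002] shift after turn mm [ 1.  -0.6  1. ] shift in present axes [ 1.  -0.6  1. ]
```

```bash
python3 -m inch '[[[0,0,0],[1,-0.6,1],-1],[[0,0,0],[0,0,0],1],[[0,0,0],[0,0,0],1],[[0,0,0],[0,0,0],1],[[0,0,0],[0,0,0],1]]' 25;python3 -m inch '[[[0,0,0],[0,0,0],1],[[0,0,0],[0,0,0],1]]';python3 - <<'E'
from h import *
plan([.5435,-.3586,.275],down(-.592));st();snap("wrist","w23")
E
```

```text
time: 44.15
tool_pos: [0.3822, -0.2114, 0.1895]
ee_rot: [-2.855, 1.571, 1.265]
force: [-1.9, 0.3, 6.1]
width: 0.0393
time: 44.35
tool_pos: [0.3823, -0.2114, 0.1895]
ee_rot: [-2.983, 1.571, 1.138]
force: [-1.2, 0.2, 7.3]
width: 0.0393
turn [ 0. -0.  0.] shift after turn mm [-85.5 215.9  32.2] shift in present axes [-85.5 215.9  32.2]
{'time': 44.35, 'joints': [0.847, 0.496, -0.551, 2.197, 0.483, 0.566, -0.656], 'tool_pos': [0.382, -0.211, 0.19], 'ee_rot': [-2.983, 1.571, 1.138], 'force': [-1.233, 0.161, 7.301], 'width': 0.039}
```

View pics/w23.png

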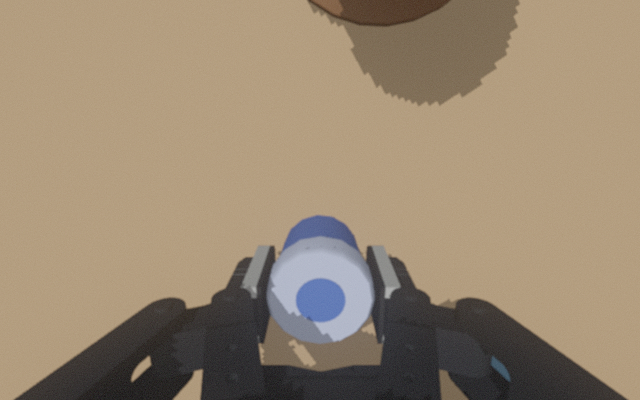

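```bash
python3 -m inch '[[[0,0,0],[-25,0,0],1],[[0,0,0],[-35,0,0],1],[[0,0,0],[-25,0,0],1],[[0,0,0],[0,43,6.4],1],[[0,0,0],[0,43,6.4],1]]';python3 -m inch '[[[0,0,0],[0,43,6.4],1],[[0,0,0],[0,43,6.4],1],[[0,0,0],[0,43,6.4],1],[[0,0,0],[0,0,0],1],[[0,0,0],[0,0,0],1]]'; python3 - <<'E'
from h import *
plan([.5435,-.3586,.1925],down(-.592));st();snap("wrist","w24")
E
```

```text
time: 44.9
tool_pos: [0.4469, -0.2708, 0.2756]
ee_rot: [1.181, 1.569, -0.981]
force: [0.5, 0.2, 0.4]
width: 0.0394
time: 45.4
tool_pos: [0.5428, -0.3579, 0.2728]
ee_rot: [-2.033, 1.568, 2.088]
force: [-0.3, 0.3, -0.2]
width: 0.039
turn [ 0.    -0.001  0.002] shift after turn mm [80.3  0.9  0.2] shift in present axes [80.3  1.1  0.3]
{'time': 45.4, 'joints': [0.897, 0.656, -0.576, 1.626, 0.408, 0.985, -0.406], 'tool_pos': [0.543, -0.358, 0.273], 'ee_rot': [-2.033, 1.568, 2.088], 'force': [-0.327, 0.291, -0.205], 'width': 0.039}
```

View pics/w24.png

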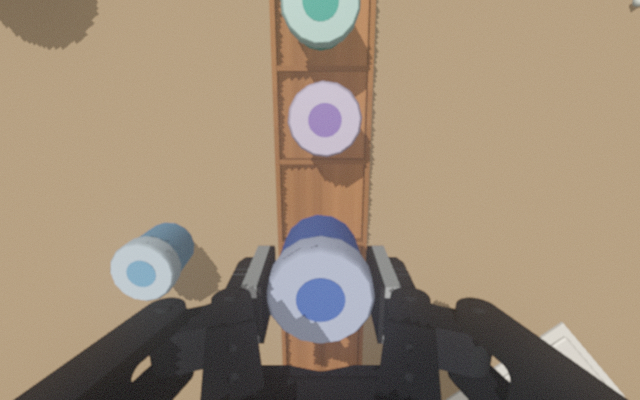

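```bash
python3 -m inch '[[[0,0,0],[35,1,0],1],[[0,0,0],[25,0,0],1],[[0,0,0],[12,0,0],1],[[0,0,0],[4,0,0],1],[[0,0,0],[0,0,0],1]]';  python3 - <<'E'
from h import *
plan([.5435,-.3586,.1925],down(-.592));st();snap("wrist","w25")
E
```

```text
time: 45.95
tool_pos: [0.5435, -0.3579, 0.198]
ee_rot: [-2.15, 1.569, 1.972]
force: [0.3, -0.7, -0.8]
width: 0.0391
turn [ 0.001 -0.001  0.001] shift after turn mm [5.5 0.4 0.6] shift in present axes [5.5 0.4 0.6]
{'time': 45.95, 'joints': [0.867, 0.744, -0.532, 1.667, 0.469, 0.862, -0.452], 'tool_pos': [0.544, -0.358, 0.198], 'ee_rot': [-2.15, 1.569, 1.972], 'force': [0.277, -0.746, -0.809], 'width': 0.039}
```

View pics/w25.png

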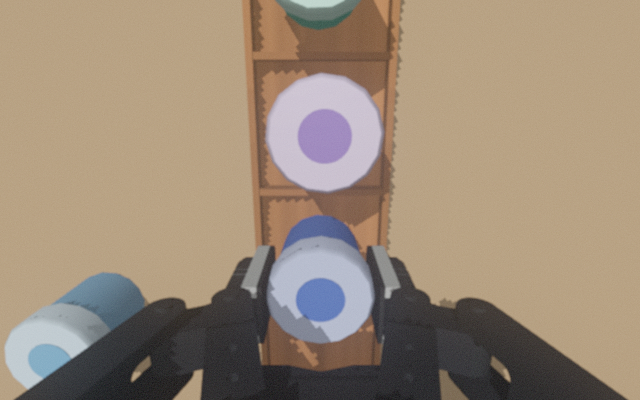

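```bash
python3 -m inch '[[[0,0,0],[3,0,0.5],1],[[0,0,0],[1,0,0],1],[[0,0,0],[0,0,0],1]]'; python3 -m inch '[[[0,0,0],[1,0,0],1],[[0,0,0],[0,0,0],1]]'; python3 -m inch '[[[0,0,0],[1,0,0],1],[[0,0,0],[0,0,0],1]]'
```

```text
time: 46.3
tool_pos: [0.5433, -0.3588, 0.194]
ee_rot: [-2.296, 1.57, 1.825]
force: [-0.5, 0.1, -0.2]
width: 0.0395
time: 46.5
tool_pos: [0.5433, -0.3587, 0.1927]
ee_rot: [-2.209, 1.57, 1.912]
force: [0.3, -0.8, 0.2]
width: 0.0392
time: 46.7
tool_pos: [0.5434, -0.3586, 0.1926]
ee_rot: [-1.86, 1.57, 2.261]
force: [-3.3, 1.9, 8.3]
width: 0.0395
```

```bash
python3 -m inch '[[[0,0,0],[-0.7,0,0],1],[[0,0,0],[0,0,0],-1],[[0,0,0],[0,0,0],-1],[[0,0,0],[0,0,0],-1],[[0,0,0],[-20,0,0],-1]]'; python3 -m inch '[[[0,0,0],[-40,0,0],-1],[[0,0,0],[-30,0,0],-1],[[0,0,0],[0,-37,11],-1],[[0,0,0],[0,-37,11],-1],[[0,0,0],[0,-37,11],-1]]';python3 -m inch '[[[0,0,0],[0,0,0],-1],[[0,0,0],[0,0,0],-1]]'
python3 - <<'E'
from h import *
plan([.433,-.3245,.1885],down(-.592));st()
p,d,K,V=snap("wrist","w26")
print([(w(V,a["at"]).round(4).tolist(),round(a["p"],2)) for a in mark_of("wrist","pot1")][:7])
pots("top");pots("side")
E
```

```text
time: 47.2
tool_pos: [0.5422, -0.3582, 0.2098]
ee_rot: [-1.647, 1.565, 2.474]
force: [0.0, 0.2, -0.3]
width: 0.0856
time: 47.7
tool_pos: [0.4315, -0.3237, 0.2824]
ee_rot: [-2.12, 1.57, 2.001]
force: [-0.6, -0.2, 0.4]
width: 0.0854
time: 47.9
tool_pos: [0.4324, -0.3245, 0.2828]
ee_rot: [-1.721, 1.57, 2.4]
force: [0.3, -1.1, 0.6]
width: 0.0851
turn [-0. -0.  0.] shift after turn mm [94.3  0.5 -0.4] shift in present axes [94.3  0.5 -0.4]
{'time': 47.9, 'joints': [1.034, 0.487, -0.623, 1.895, 0.364, 0.874, -0.364], 'tool_pos': [0.432, -0.325, 0.283], 'ee_rot': [-1.721, 1.57, 2.4], 'force': [0.322, -1.074, 0.636], 'width': 0.085}
[([0.574, -0.3127, 0.0041], 0.94), ([0.4341, -0.3268, 0.0027], 0.83), ([0.5431, -0.3531, 0.0048], 0.7)]
top 44 mid [ 0.7389 -0.217 ] ext [0.019 0.036 0.018] zmax 0.056 [405. 137.] [113 123 136]
top 215 mid [ 0.607  -0.2617] ext [0.039 0.039 0.013] zmax 0.054 [427. 187.] [129 147  39]
top 219 mid [ 0.5766 -0.3094] ext [0.037 0.04  0.017] zmax 0.055 [447. 198.] [173 110 135]
top 225 mid [ 0.5434 -0.3581] ext [0.038 0.039 0.015] zmax 0.054 [468. 212.] [175 108  70]
top 72 mid [ 0.4858 -0.1057] ext [0.055 0.056 0.017] zmax 0.056 [369. 232.] [104 100  51]
top 228 mid [ 0.433  -0.3235] ext [0.038 0.039 0.013] zmax 0.051 [457. 258.] [185 157 106]
side 47 mid [ 0.7379 -0.216 ] ext [0.023 0.036 0.018] zmax 0.056 [320. 159.] [171 183 186]
side 83 mid [ 0.5391 -0.3564] ext [0.039 0.041 0.016] zmax 0.054 [391. 160.] [217 176 161]
side 81 mid [ 0.5726 -0.3088] ext [0.038 0.039 0.016] zmax 0.055 [375. 162.] [206 149 174]
side 90 mid [ 0.6029 -0.2628] ext [0.039 0.041 0.016] zmax 0.055 [359. 165.] [182 197 153]
side 88 mid [ 0.4272 -0.323 ] ext [0.037 0.041 0.013] zmax 0.051 [414. 175.] [208 164 101]
side 82 mid [ 0.4885 -0.1193] ext [0.048 0.036 0.018] zmax 0.056 [362. 192.] [153 148  76]
side 89 mid [ 0.4728 -0.0932] ext [0.05  0.045 0.018] zmax 0.056 [361. 202.] [140 136  70]
```

View pics/w26.png

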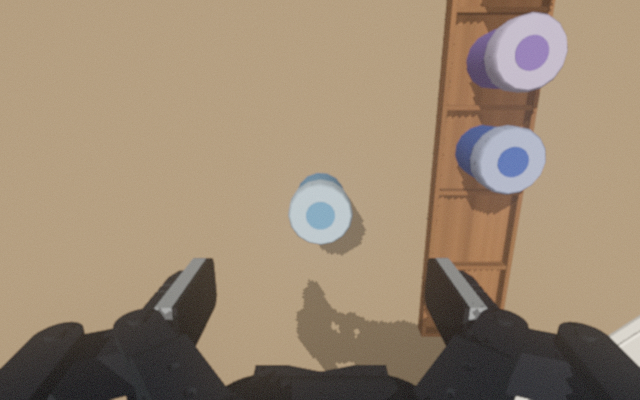

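```bash
python3 -m inch '[[[0,0,0],[35,0,0],-1],[[0,0,0],[35,0,0],-1],[[0,0,0],[20,0,0],-1],[[0,0,0],[3.5,0,0],-1],[[0,0,0],[0,0,0],-1]]';python3 - <<'E'
from h import *
plan([.433,-.324,.1885],down(-.592))
E
```

```text
time: 48.6
tool_pos: [0.4334, -0.3239, 0.1885]
ee_rot: [-2.128, 1.568, 1.993]
force: [0.4, -0.2, 0.6]
width: 0.0854
turn [ 0.001 -0.001  0.002] shift after turn mm [ 0.  -0.3  0.3] shift in present axes [ 0.  -0.3  0.3]
```

```bash
python3 -m inch '[[[0,0,0],[0,0,0],1],[[0,0,0],[0,0,0],1],[[0,0,0],[0,0,0],1],[[0,0,0],[0,0,0],1],[[0,0,0],[0,0,0],1]]' 25;python3 -m inch '[[[0,0,0],[0,0,0],1],[[0,0,0],[-25,0,0],1],[[0,0,0],[-35,0,0],1],[[0,0,0],[-25,0,0],1],[[0,0,0],[0,37,8.5],1]]';python3 -m inch '[[[0,0,0],[0,37,8.5],1],[[0,0,0],[0,37,8.5],1],[[0,0,0],[0,0,0],1],[[0,0,0],[0,0,0],1]]'; python3 - <<'E'
from h import *
plan([.511,-.4069,.1915],down(-.592));st();snap("wrist","w27")
E
```

```text
time: 49.1
tool_pos: [0.433, -0.3244, 0.19]
ee_rot: [2.009, 1.57, -0.153]
force: [-0.4, 0.4, 6.4]
width: 0.0397
time: 49.6
tool_pos: [0.4584, -0.3501, 0.278]
ee_rot: [1.283, 1.569, -0.877]
force: [1.4, 0.1, 0.1]
width: 0.0389
time: 50.0
tool_pos: [0.5108, -0.4074, 0.2733]
ee_rot: [-2.141, 1.569, 1.979]
force: [-1.2, 0.7, -0.4]
width: 0.0394
turn [ 0.    -0.001  0.002] shift after turn mm [81.8 -0.1 -0.6] shift in present axes [81.8  0.  -0.5]
{'time': 50.0, 'joints': [0.986, 0.66, -0.576, 1.617, 0.41, 0.99, -0.315], 'tool_pos': [0.511, -0.407, 0.273], 'ee_rot': [-2.141, 1.569, 1.979], 'force': [-1.203, 0.694, -0.401], 'width': 0.039}
```

View pics/w27.png

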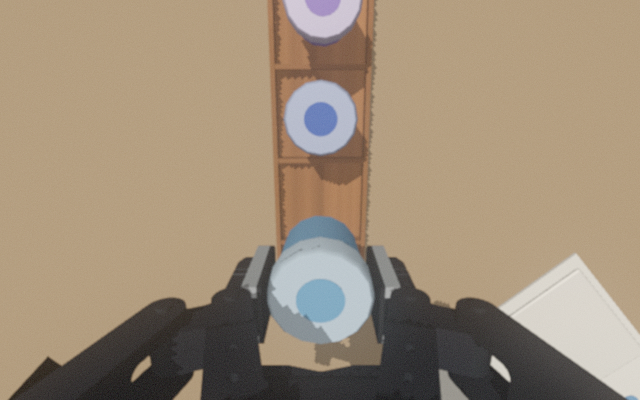

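```bash
python3 -m inch '[[[0,0,0],[35,0,-0.5],1],[[0,0,0],[25,0,0],1],[[0,0,0],[13,0,0],1],[[0,0,0],[4,0,0],1],[[0,0,0],[0,0,0],1]]';  python3 - <<'E'
from h import *
plan([.511,-.4069,.193],down(-.592));st();snap("wrist","w28")
E
```

```text
time: 50.55
tool_pos: [0.5109, -0.4065, 0.1971]
ee_rot: [-2.099, 1.569, 2.022]
force: [0.3, -0.1, 0.4]
width: 0.039
turn [ 0.001 -0.001  0.001] shift after turn mm [4.1 0.3 0.3] shift in present axes [4.1 0.3 0.3]
{'time': 50.55, 'joints': [0.957, 0.749, -0.533, 1.662, 0.471, 0.864, -0.362], 'tool_pos': [0.511, -0.407, 0.197], 'ee_rot': [-2.099, 1.569, 2.022], 'force': [0.343, -0.083, 0.364], 'width': 0.039}
```

View pics/w28.png

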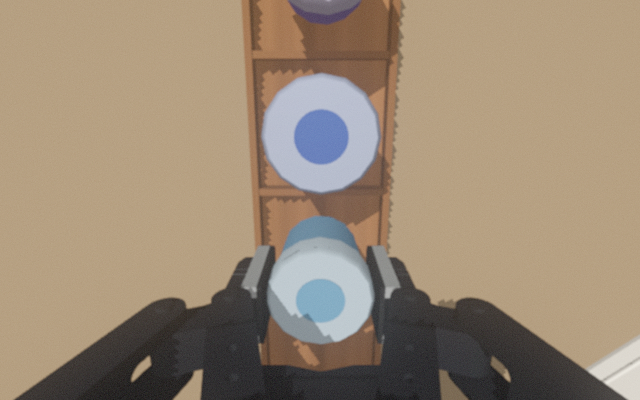

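```bash
python3 -m inch '[[[0,0,0],[2.5,0,0],1],[[0,0,0],[1,0,0],1],[[0,0,0],[0,0,0],1]]'; python3 -m inch '[[[0,0,0],[1,0,0],1],[[0,0,0],[0,0,0],1]]'; python3 -m inch '[[[0,0,0],[0.5,0,0],1],[[0,0,0],[0,0,0],1]]'
```

```text
time: 50.9
tool_pos: [0.511, -0.4068, 0.1937]
ee_rot: [-2.347, 1.57, 1.774]
force: [-0.6, 0.8, -0.6]
width: 0.0393
time: 51.1
tool_pos: [0.5111, -0.4069, 0.1931]
ee_rot: [-2.261, 1.57, 1.86]
force: [-1.2, 1.7, 4.7]
width: 0.0395
time: 51.3
tool_pos: [0.5111, -0.4068, 0.193]
ee_rot: [-1.964, 1.57, 2.157]
force: [-2.4, 1.3, 9.0]
width: 0.0392
```

Seated. I release, rise, and move clear towards the robot for a final look.

```bash
python3 -m inch '[[[0,0,0],[-0.7,0,0],1],[[0,0,0],[0,0,0],-1],[[0,0,0],[0,0,0],-1],[[0,0,0],[0,0,0],-1],[[0,0,0],[-20,0,0],-1]]'; python3 -m inch '[[[0,0,0],[-40,0,0],-1],[[0,0,0],[-40,0,0],-1],[[0,0,0],[-40,0,0],-1],[[0,0,0],[0,-25,35],-1],[[0,0,0],[0,-25,35],-1]]';python3 -m inch '[[[0,0,0],[0,-25,35],-1],[[0,0,0],[0,-25,35],-1],[[0,0,0],[0,0,0],-1]]'
python3 - <<'E'
from h import *
st();screen("side");screen("top")
pots("side");p,d,K,V,P=pots("top")
q=P[(P[...,2]>.058)&(P[...,2]<.085)&(abs(P[...,0]-.484)<.06)&(abs(P[...,1]+.104)<.06)];print("cup rim",circ(q[:,:2]),q[:,2].max(),np.percentile(q[:,2],95))
for l in ("stone","jar","bottle","cup","cup_rim","pebble1_mid"):
    print(l,[(w(V,a["at"]).round(3).tolist(),round(a["p"],2)) for a in mark_of("top",l)][:6])
cv2.imwrite("pics/f1.png",cv2.resize(p[130:270,270:530],(780,420),interpolation=cv2.INTER_CUBIC))
E
```

```text
time: 51.8
tool_pos: [0.5099, -0.4063, 0.2099]
ee_rot: [-1.727, 1.565, 2.394]
force: [0.5, 0.1, 1.0]
width: 0.0854
time: 52.3
tool_pos: [0.431, -0.4366, 0.334]
ee_rot: [1.84, 1.569, -0.32]
force: [0.0, -1.1, 0.1]
width: 0.0853
time: 52.6
tool_pos: [0.3435, -0.4709, 0.3319]
ee_rot: [-0.968, 1.565, -3.139]
force: [-0.4, -0.9, -0.2]
width: 0.0851
{'time': 52.6, 'joints': [1.309, 0.487, -0.611, 1.75, 0.326, 1.012, -0.025], 'tool_pos': [0.344, -0.471, 0.332], 'ee_rot': [-0.968, 1.565, -3.139], 'force': [-0.364, -0.902, -0.203], 'width': 0.085}
side 4799 [ 0.74   0.575 -0.348] open 1.926 yaw 0.661 [0.538 0.388 0.133]
top 6263 [ 0.74   0.578 -0.344] open 1.922 yaw 0.663 [0.553 0.374 0.134]
side 79 mid [ 0.5073 -0.4032] ext [0.039 0.045 0.015] zmax 0.054 [406. 158.] [201 162 111]
side 47 mid [ 0.7356 -0.2162] ext [0.027 0.039 0.017] zmax 0.055 [320. 159.] [169 182 187]
side 81 mid [ 0.5392 -0.3567] ext [0.036 0.039 0.016] zmax 0.054 [391. 160.] [216 174 160]
side 82 mid [ 0.5729 -0.3097] ext [0.039 0.038 0.016] zmax 0.055 [375. 162.] [201 147 166]
side 89 mid [ 0.6032 -0.2626] ext [0.04  0.0
[... 433 characters left out ...]
0.3575] ext [0.038 0.038 0.015] zmax 0.053 [468. 212.] [169 101  65]
top 236 mid [ 0.5109 -0.4066] ext [0.038 0.041 0.015] zmax 0.053 [489. 225.] [177 149  98]
top 76 mid [ 0.4846 -0.1065] ext [0.058 0.054 0.017] zmax 0.056 [370. 233.] [110 108  54]
cup rim (array([ 0.48379073, -0.10277298]), np.float64(0.03216902531131062)) 0.07428082838935367 0.0723216811314507
stone [([0.768, 0.141, 0.0], 0.58), ([0.603, 0.029, 0.013], 0.57)]
jar [([0.792, -0.045, -0.002], 0.62), ([0.508, -0.405, 0.001], 0.51)]
bottle [([0.749, -0.218, -0.005], 0.93)]
cup []
cup_rim [([0.484, -0.103, 0.067], 0.69), ([0.793, -0.044, -0.001], 0.35)]
pebble1_mid [([0.483, -0.103, 0.001], 0.71), ([0.581, 0.035, 0.013], 0.48)]
```

View pics/f1.png

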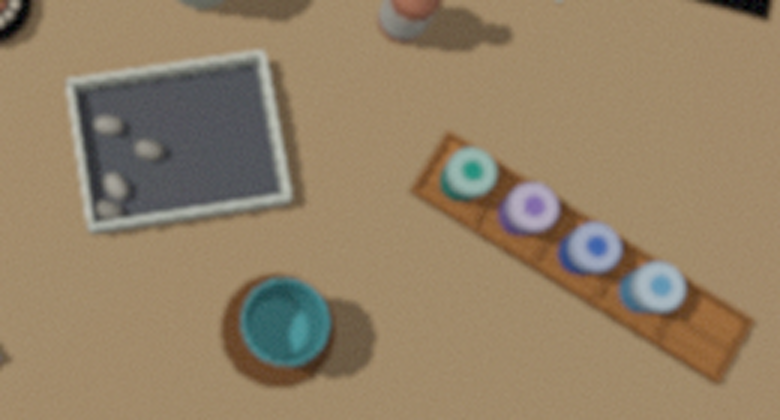

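View pics/pots_side.png

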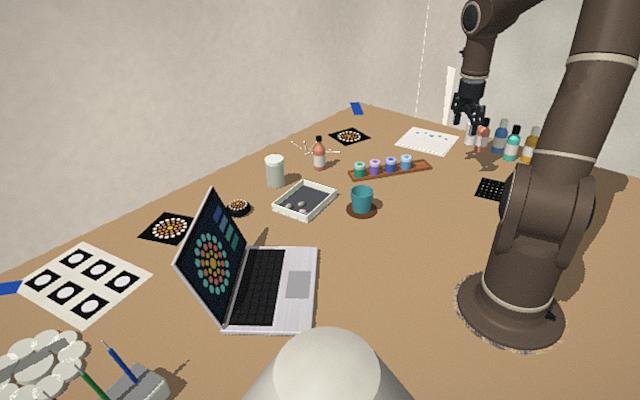

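```bash
python3 - <<'E'
from h import *
p,d,K,V=snap("top","fin");P=cloud(d,K,V)
m=(P[...,2]>.006)&(P[...,0]<.9)&(P[...,0]>.2)&(abs(P[...,1])<.6)
k,lab,s,c=cv2.connectedComponentsWithStats(m.astype(np.uint8))
for i in range(1,k):
    if s[i,4]>12: q=P[lab==i];print(s[i,4],c[i].round(),q.mean(0).round(3),q[:,2].max().round(3))
# pebble heights in tray frame
r=P[...,:2]-[.640,-.023];y=np.radians(8.5);lx=r@[np.cos(y),np.sin(y)];ly=r@[-np.sin(y),np.cos(y)]
m=(abs(lx)<.0605)&(abs(ly)<.0805)&(P[...,2]>.009)
k,lab,s,c=cv2.connectedComponentsWithStats(m.astype(np.uint8))
for i in range(1,k):
    if s[i,4]>5: q=P[lab==i];print("in tray",s[i,4],c[i].round(),lx[lab==i].mean().round(3),ly[lab==i].mean().round(3),q[:,2].max().round(3))
cv2.imwrite("pics/f2.png",cv2.resize(p[140:215,285:375],(720,600),interpolation=cv2.INTER_CUBIC))
a=cv2.imread("pics/top0.png");cv2.imwrite("pics/f3.png",cv2.resize(a[225:270,290:340],(600,540),interpolation=cv2.INTER_CUBIC))
E
```

```text
766 [338. 113.] [ 0.784 -0.045  0.081] 0.103
418 [407. 130.] [ 0.743 -0.215  0.075] 0.129
649 [266. 130.] [0.764 0.137 0.024] 0.036
16638 [178. 232.] [0.496 0.329 0.067] 0.208
938 [328. 179.] [ 0.635 -0.02   0.018] 0.032
40 [340. 163.] [ 0.68  -0.052  0.007] 0.01
15 [320. 165.] [ 0.675 -0.002  0.007] 0.009
143 [313. 175.] [0.646 0.018 0.015] 0.024
1656 [460. 210.] [ 0.55  -0.343  0.032] 0.055
37 [332. 180.] [ 0.636 -0.031  0.007] 0.011
13 [353. 190.] [ 0.608 -0.084  0.007] 0.008
16 [544. 189.] [ 0.606 -0.57   0.007] 0.009
736 [365. 238.] [ 0.485 -0.107  0.029] 0.075
4824 [595. 298.] [ 0.352 -0.442  0.342] 0.499
in tray 51 [306. 171.] 0.025 0.055 0.024
in tray 50 [320. 179.] -0.002 0.024 0.023
in tray 53 [309. 191.] -0.028 0.056 0.024
in tray 54 [306. 200.] -0.049 0.065 0.028
in tray 11 [351. 197.] -0.06 -0.045 0.027
in tray 7 [341. 198.] -0.06 -0.02 0.026
in tray 6 [328. 200.] -0.06 0.011 0.028
in tray 6 [316. 202.] -0.06 0.044 0.027
```

View pics/f2.png

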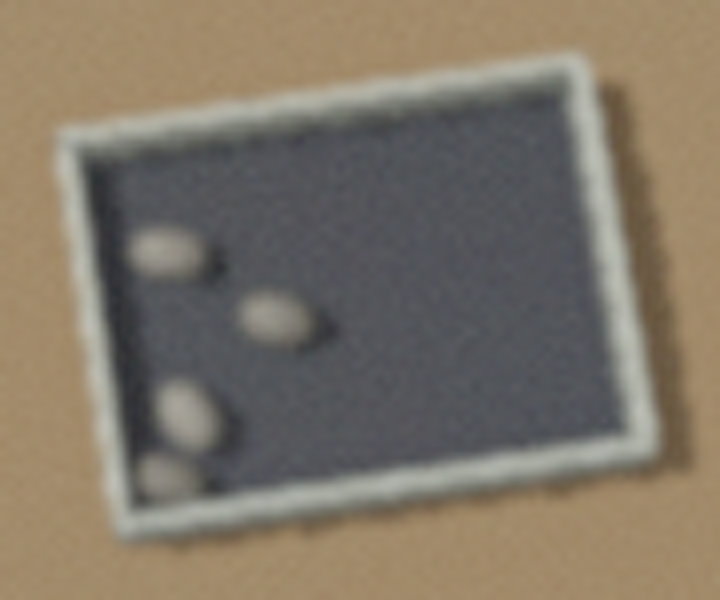

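View pics/f3.png

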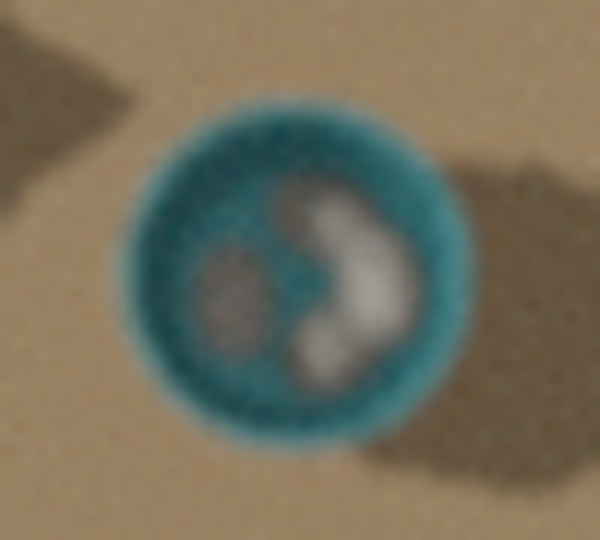

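The picture shows four pebbles in the beaker at the start, and four in the tray now. There are no strays on the table, and all the pots stand in the rack. I hand in.

```bash
python3 - <<'E'
from h import *
print(sign_off())
E
```

```text
the job is handed in; nothing more can be done
None
```

I handed the job in at about 53 s, done in the order asked: screen, then beaker, then pots.

- **Screen:** I pushed it open by its free edge. The last checks read 1.922 rad from the top camera and 1.926 from the side, against a target of 1.92.
- **Pebbles:** Four were in the beaker at the start and all four lie in the tray. I found no strays on the table.
- **Beaker:** It is empty and stands upright on the coaster, about 1 mm from the middle of it.
- **Pots:** The four that were present stand upright in four neighbouring places of the rack, each about 1 mm from the middle of its place. I gripped them with 25 N. The deep blue pot was knocked aside partway through, and I measured its place again before picking it up.
- **Stone, jar and bottle:** None was touched. Their last readings agree with the first ones to within the detectors' error of about 4 mm.

The side camera put the pots about 4 mm nearer the robot than the top camera did. The fingers' position when they closed on the pots agreed with the top camera. The trained networks found few of the pebbles and mislabelled some things, so I counted the pebbles from the picture and the depth data.

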